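# Cross-stack rivet cartons in a bundling jig and clamp its stop with the ratchet lever

## Robot

A 6-joint arm with a two-finger parallel gripper is mounted at the origin on the work surface. World frame = base frame: x ahead of the robot, y to its left, z up, the work surface at z = 0. Lengths are in m, angles in rad, forces in N, time in s.
With the tool pointing down it reaches from about 0.325 to 0.9 m from the base axis. Payload 3.5 kg.
Tool frame: the origin (TCP) lies on the centre line of the jaws, within the pads' length; the fingertips stand 11 mm ahead of it and the grasp point (between the pads) lies 8 mm behind it; z points along the fingers, y is the line along which they close (so a half turn about z gives the same grasp; the last joint's range is limited). The gripper opens to 85 mm and grips with 20 to 120 N. Pads are 22 mm wide; open, the fingers measure 114 mm over their backs; the gripper's body (76 mm by 85 mm) begins 54 mm behind the grasp point. The pads swing forward as they close: fully open they stand 13 mm farther back than shut.
Start: joints at [1.123, 0.276, -0.026, 1.268, 0, 1.467], TCP at [0.211, 0.588, 0.242] pointing down, gripper open.
Joint ranges: [-3.12, 3.12], [-0.85, 1.88], [-1.08, 1.24], [-1.95, 2.15], [-1.57, 1.53], [-3.14, 3.14]. Speed limits (rad/s): [2.57, 2.57, 3.14, 3.14, 3.14, 3.14].

## Interface

Orientations are given as a rotation vector (axis times angle).
In Python, from plant import robot, optics, sign_off gives the robot as it stands.
- The arm moves only by the shell command python3 -m pendant 'ROWS' [OPENING] [FORCE]. ROWS is rows parted by semicolons, their numbers by spaces, 1 to 12 of them, each of 4 numbers: dx, dy, dz in m, then a turn about the tool's z in rad; each row is the pose to reach, as a shift and turn from the pose commanded when the command began, along the tool's axes at that moment; what a row does not reach only later rows make up. A row lasts 1/12 s, in which the tool goes at most 0.0417 m and 0.125 rad, less where a joint would pass 70% of its speed; a pose out of reach is approached as far as the arm can. OPENING is the finger opening in m, set as the command begins (- or left out keeps the last). The fingers move at their own pace and stop on an object; FORCE is the grip in N (left out, the last holds). Time passes only in rows, so rows that do not move let the fingers close. It prints the time, the measured TCP pose, the force, the opening and the grip force at its end.
- robot.read_state(): the state, without advancing time (a new reading comes with each control period).
- optics.get_image(name): name is "scene" or "top"; returns the picture (384x512x3 uint8, blue, green, red); there is no depth.
- optics.calibration(name): a dict with "mtx" (3x3 intrinsics, pixels), "xyz" and "attitude" of the camera in the world. Camera axes: x right, y down, z forward; pixel columns grow to the right and rows downward; lengths in m; the calibration is good to about 2 mm. A picture is of the moment at which its call begins. calibration takes no time and is no camera call.
- sign_off(): hands the job in; it is judged then, once.
Trained networks look in the newest picture that a camera, given by its name, has taken for a name from the list of things; names that differ only in an ending like _2 or _b are one class to them, and where a whole thing is asked for, a point or a joint stands for the part that bears it (a point fixed in the world has none). Each returns a list of dicts, best first, with "score" (0 to 1); they miss things now and then, are a little off and sometimes report something else, mostly with a low value. They report only what shows in the picture. A call takes as long as a camera call. They do not tell look-alikes from the thing itself.
- optics.search_frame(camera, query): "bbox" ([left, top, right, bottom] in pixels, round what is visible of it).
- optics.regions_of(camera, query): "region" (384x512 bool, what is visible of it) and "bbox" ([left, top, right, bottom] in pixels, round what is visible of it).
The state is a dict: "clock": time; "joint_pos": joint angles; "dq": joint speeds; "tau": joint torques, N m; "tcp_pos": TCP position; "tool_rot": TCP orientation; "wrist_force": force on the tool from outside, world axes, zero at the start; "ft_torque": the same for the moment, N m; "grip_width": finger opening in m; "grip_force": force on a finger pad.
Only numpy, scipy, OpenCV 4.12 (cv2) and the standard library are available. Lean on these libraries where they do the work, as an engineer would, in place of code of your own. Each camera call takes 0.05 s, during which the arm holds its last target. There are 200 camera calls.

## Task

Make up the small cartons waiting on the bench into a bundle ready for strapping: stack all of them mid-way between the long edges of the bundling jig's bed, two side by side to a layer, the bottom pair lying parallel to the fence and every next layer turned crosswise on the one below (an odd last carton lies on top, over one half of the layer below). Then slide the stop along until the stack is snug between stop and fence, and tighten the stop's clamping lever clockwise as far as it will go: it has little room to swing, so each time it meets a cheek lift it off its serrations, swing it back, let it drop in and turn again, and leave it seated. Do not push the other things on the bench about.

Things in the scene. Friction and masses are not known exactly. Their poses are not given: they have to be found in the camera images.
- carton1: small lidded cardboard carton of rivets with paper labels, 68 long (its x) x 33 x 33, 70 to 130 g, closed and rigid; all are alike and start lying flat on the bench; which long face is up does not matter. Origin: the carton's centre. Some cartons may be absent (None)
- carton2: small lidded cardboard carton of rivets with paper labels, 68 long (its x) x 33 x 33, 70 to 130 g, closed and rigid; all are alike and start lying flat on the bench; which long face is up does not matter. Origin: the carton's centre. Some cartons may be absent (None)
- carton3: small lidded cardboard carton of rivets with paper labels, 68 long (its x) x 33 x 33, 70 to 130 g, closed and rigid; all are alike and start lying flat on the bench; which long face is up does not matter. Origin: the carton's centre. Some cartons may be absent (None)
- carton4: small lidded cardboard carton of rivets with paper labels, 68 long (its x) x 33 x 33, 70 to 130 g, closed and rigid; all are alike and start lying flat on the bench; which long face is up does not matter. Origin: the carton's centre. Some cartons may be absent (None)
- carton5: small lidded cardboard carton of rivets with paper labels, 68 long (its x) x 33 x 33, 70 to 130 g, closed and rigid; all are alike and start lying flat on the bench; which long face is up does not matter. Origin: the carton's centre. Some cartons may be absent (None)
- carton6: small lidded cardboard carton of rivets with paper labels, 68 long (its x) x 33 x 33, 70 to 130 g, closed and rigid; all are alike and start lying flat on the bench; which long face is up does not matter. Origin: the carton's centre. Some cartons may be absent (None)
- jig: bundling jig, fixed: aluminium bed 310 x 160 x 12, fixed upright fence at one end, sliding stop facing it. x runs along the bed from stop to fence, y across, z up. Origin: on the bench under the bed's middle line, 80 before the fence's face. Bed top at z = 12, from x = -205 to 105; fence 130 wide, 75 high above the bed. Stack around x = 0, where fingers have room on every side
- stop (a joint): travel of the sliding stop along the jig's x, in m: its face stands at jig x = joint - 0.105; starts at 0 to 0.025, limit 0.128; a bundle 68 mm long against the fence is snug at 0.117. It drags with about 3 N while the clamp is loose and is held fast once the clamp is tight
- stop_face (a point): foot of the sliding stop's face, on the bed at mid width. The stop is a grey plate 120 wide, 75 high, 8 thick (back from the face) with a 10 thick foot and, behind it, two upright cheeks 8 thick and 55 high above the bed, centred at jig y = 44 and -44, reaching from 8 to 86 behind the face
- stop_cheek (a point): on the top edge of the cheek on the jig's -y side, 78 behind the face, 55 above the bed: 8 thick across jig y, a place to pinch from above (fingers either side) and slide the stop by. Between the cheeks stand only the lever and its hub
- screw (a joint): turn of the clamp's screw in rad, growing clockwise from above as it tightens: starts loose at 0 to 0.6, begins to grip the bed near 1.7, stops hard at 2.2 (tight). About 0.25 N m of friction; it stays where it is left and turns only with the seated lever, either way round
- lever (a joint): swing of the clamping lever about the screw's upright axis in rad, growing clockwise seen from above; at 0 the lever points straight back along the jig's -x, between the cheeks; it can swing from -0.65 to 0.65, where it meets a cheek
- lever_lift (a joint): how far the lever is pulled up along the screw's axis, in m: 0 seated in its serrations (16 to the turn, 0.39 rad apart, about 0.06 rad of play), clear of them above 0.007, limit 0.010. A spring and its weight press it down with 5 to 8 N; let down between two notches it slips into the nearest, turning a little
- lever_grip (a point): point in the middle of the clamping lever's arm to pinch it by, 84 from the screw's axis. Black plastic lever: round hub 47 in diameter and a straight arm with flat upright sides, 15 wide, 15 high, that rises by 0.2 rad outwards and ends 105 from the axis; this point is 68 above the bench when seated
- stud (a point): a point on the screw's upright axis, 48 behind the stop's face at jig y = 0, 67 above the bench
- gluepot: white glue pot with steel lid, 66 diameter, 73 high, not part of the job. Origin: centre of its underside
- awl: awl like a small screwdriver, 170 long, not part of the job. Origin near its middle
- shears: pair of shears lying flat, about 200 long, 12 high, not part of the job. Origin at the pivot
- tape: roll of tape lying flat, 96 diameter, 25 high, not part of the job. Origin: centre of its underside
- pencup: steel cup of pens, 72 diameter, 170 high over the pens, not part of the job. Origin: centre of its underside
Mind the look-alikes: they are no part of the job. Leave any orange look-alike of the carton1 alone.

How it is judged:
On the way, in this order (a step that is already met when the one before it is completed fails the run):
1. every carton lies in the crosswise stack on the jig's bed (((z of carton1 in the frame of jig between 0.0225 and 0.0345 m and angle between carton1's own x axis and vertical between 1.47 and 1.67 rad and angle between the x axis of carton1 and the y axis of jig, either way round below 0.15 rad and y of carton1 in the frame of jig between -0.01 and 0.01 m and x of carton1 in the frame of jig between -0.09 and 0.068 m) or (z of carton1 in the frame of jig between 0.0555 and 0.0675 m and angle between carton1's own x axis and vertical between 1.47 and 1.67 rad and angle between the x axis of carton1 and the x axis of jig, either way round below 0.15 rad and (y of carton1 in the frame of jig between 0.007 and 0.027 m or y of carton1 in the frame of jig between -0.027 and -0.007 m)) or (z of carton1 in the frame of jig between 0.0885 and 0.1005 m and angle between carton1's own x axis and vertical between 1.47 and 1.67 rad and angle between the x axis of carton1 and the y axis of jig, either way round below 0.15 rad and y of carton1 in the frame of jig between -0.01 and 0.01 m and x of carton1 in the frame of jig between -0.09 and 0.068 m)) and ((z of carton2 in the frame of jig between 0.0225 and 0.0345 m and angle between carton2's own x axis and vertical between 1.47 and 1.67 rad and angle between the x axis of carton2 and the y axis of jig, either way round below 0.15 rad and y of carton2 in the frame of jig between -0.01 and 0.01 m and x of carton2 in the frame of jig between -0.09 and 0.068 m) or (z of carton2 in the frame of jig between 0.0555 and 0.0675 m and angle between carton2's own x axis and vertical between 1.47 and 1.67 rad and angle between the x axis of carton2 and the x axis of jig, either way round below 0.15 rad and (y of carton2 in the frame of jig between 0.007 and 0.027 m or y of carton2 in the frame of jig between -0.027 and -0.007 m)) or (z of carton2 in the frame of jig between 0.0885 and 0.1005 m and angle between carton2's own x axis and vertical between 1.47 and 1.67 rad and angle between the x axis of carton2 and the y axis of jig, either way round below 0.15 rad and y of carton2 in the frame of jig between -0.01 and 0.01 m and x of carton2 in the frame of jig between -0.09 and 0.068 m)) and ((z of carton3 in the frame of jig between 0.0225 and 0.0345 m and angle between carton3's own x axis and vertical between 1.47 and 1.67 rad and angle between the x axis of carton3 and the y axis of jig, either way round below 0.15 rad and y of carton3 in the frame of jig between -0.01 and 0.01 m and x of carton3 in the frame of jig between -0.09 and 0.068 m) or (z of carton3 in the frame of jig between 0.0555 and 0.0675 m and angle between carton3's own x axis and vertical between 1.47 and 1.67 rad and angle between the x axis of carton3 and the x axis of jig, either way round below 0.15 rad and (y of carton3 in the frame of jig between 0.007 and 0.027 m or y of carton3 in the frame of jig between -0.027 and -0.007 m)) or (z of carton3 in the frame of jig between 0.0885 and 0.1005 m and angle between carton3's own x axis and vertical between 1.47 and 1.67 rad and angle between the x axis of carton3 and the y axis of jig, either way round below 0.15 rad and y of carton3 in the frame of jig between -0.01 and 0.01 m and x of carton3 in the frame of jig between -0.09 and 0.068 m)) and ((z of carton4 in the frame of jig between 0.0225 and 0.0345 m and angle between carton4's own x axis and vertical between 1.47 and 1.67 rad and angle between the x axis of carton4 and the y axis of jig, either way round below 0.15 rad and y of carton4 in the frame of jig between -0.01 and 0.01 m and x of carton4 in the frame of jig between -0.09 and 0.068 m) or (z of carton4 in the frame of jig between 0.0555 and 0.0675 m and angle between carton4's own x axis and vertical between 1.47 and 1.67 rad and angle between the x axis of carton4 and the x axis of jig, either way round below 0.15 rad and (y of carton4 in the frame of jig between 0.007 and 0.027 m or y of carton4 in the frame of jig between -0.027 and -0.007 m)) or (z of carton4 in the frame of jig between 0.0885 and 0.1005 m and angle between carton4's own x axis and vertical between 1.47 and 1.67 rad and angle between the x axis of carton4 and the y axis of jig, either way round below 0.15 rad and y of carton4 in the frame of jig between -0.01 and 0.01 m and x of carton4 in the frame of jig between -0.09 and 0.068 m)) and ((z of carton5 in the frame of jig between 0.0225 and 0.0345 m and angle between carton5's own x axis and vertical between 1.47 and 1.67 rad and angle between the x axis of carton5 and the y axis of jig, either way round below 0.15 rad and y of carton5 in the frame of jig between -0.01 and 0.01 m and x of carton5 in the frame of jig between -0.09 and 0.068 m) or (z of carton5 in the frame of jig between 0.0555 and 0.0675 m and angle between carton5's own x axis and vertical between 1.47 and 1.67 rad and angle between the x axis of carton5 and the x axis of jig, either way round below 0.15 rad and (y of carton5 in the frame of jig between 0.007 and 0.027 m or y of carton5 in the frame of jig between -0.027 and -0.007 m)) or (z of carton5 in the frame of jig between 0.0885 and 0.1005 m and angle between carton5's own x axis and vertical between 1.47 and 1.67 rad and angle between the x axis of carton5 and the y axis of jig, either way round below 0.15 rad and y of carton5 in the frame of jig between -0.01 and 0.01 m and x of carton5 in the frame of jig between -0.09 and 0.068 m)) and ((z of carton6 in the frame of jig between 0.0225 and 0.0345 m and angle between carton6's own x axis and vertical between 1.47 and 1.67 rad and angle between the x axis of carton6 and the y axis of jig, either way round below 0.15 rad and y of carton6 in the frame of jig between -0.01 and 0.01 m and x of carton6 in the frame of jig between -0.09 and 0.068 m) or (z of carton6 in the frame of jig between 0.0555 and 0.0675 m and angle between carton6's own x axis and vertical between 1.47 and 1.67 rad and angle between the x axis of carton6 and the x axis of jig, either way round below 0.15 rad and (y of carton6 in the frame of jig between 0.007 and 0.027 m or y of carton6 in the frame of jig between -0.027 and -0.007 m)) or (z of carton6 in the frame of jig between 0.0885 and 0.1005 m and angle between carton6's own x axis and vertical between 1.47 and 1.67 rad and angle between the x axis of carton6 and the y axis of jig, either way round below 0.15 rad and y of carton6 in the frame of jig between -0.01 and 0.01 m and x of carton6 in the frame of jig between -0.09 and 0.068 m)) and linear speed of each of carton1, carton2, carton3, carton4, carton5, carton6 below 0.03 m/s), for 0.2 s.
2. the stop has been slid up against the stack (value of joint stop above 0.112 m), for 0.2 s.
3. the clamp has been tightened (value of joint screw above 2.05 rad), for 0.2 s.
At the end, for the whole second after the job is handed in: All cartons present lie in the stack, layers crosswise, square within 0.15 rad, within 10 mm of the bed's middle, 8 mm of their place against the fence and 7 mm (crosswise layer); stop within 5 mm of snug (above 0.112), screw above 2.05 rad, lever seated (below 2 mm), all at rest (((z of carton1 in the frame of jig between 0.0225 and 0.0345 m and angle between carton1's own x axis and vertical between 1.47 and 1.67 rad and angle between the x axis of carton1 and the y axis of jig, either way round below 0.15 rad and y of carton1 in the frame of jig between -0.01 and 0.01 m and (x of carton1 in the frame of jig between 0.0555 and 0.0715 m or x of carton1 in the frame of jig between 0.0205 and 0.0365 m)) or (z of carton1 in the frame of jig between 0.0555 and 0.0675 m and angle between carton1's own x axis and vertical between 1.47 and 1.67 rad and angle between the x axis of carton1 and the x axis of jig, either way round below 0.15 rad and (y of carton1 in the frame of jig between 0.007 and 0.027 m or y of carton1 in the frame of jig between -0.027 and -0.007 m) and x of carton1 in the frame of jig between 0.039 and 0.053 m) or (z of carton1 in the frame of jig between 0.0885 and 0.1005 m and angle between carton1's own x axis and vertical between 1.47 and 1.67 rad and angle between the x axis of carton1 and the y axis of jig, either way round below 0.15 rad and y of carton1 in the frame of jig between -0.01 and 0.01 m and (x of carton1 in the frame of jig between 0.0555 and 0.0715 m or x of carton1 in the frame of jig between 0.0205 and 0.0365 m))) and ((z of carton2 in the frame of jig between 0.0225 and 0.0345 m and angle between carton2's own x axis and vertical between 1.47 and 1.67 rad and angle between the x axis of carton2 and the y axis of jig, either way round below 0.15 rad and y of carton2 in the frame of jig between -0.01 and 0.01 m and (x of carton2 in the frame of jig between 0.0555 and 0.0715 m or x of carton2 in the frame of jig between 0.0205 and 0.0365 m)) or (z of carton2 in the frame of jig between 0.0555 and 0.0675 m and angle between carton2's own x axis and vertical between 1.47 and 1.67 rad and angle between the x axis of carton2 and the x axis of jig, either way round below 0.15 rad and (y of carton2 in the frame of jig between 0.007 and 0.027 m or y of carton2 in the frame of jig between -0.027 and -0.007 m) and x of carton2 in the frame of jig between 0.039 and 0.053 m) or (z of carton2 in the frame of jig between 0.0885 and 0.1005 m and angle between carton2's own x axis and vertical between 1.47 and 1.67 rad and angle between the x axis of carton2 and the y axis of jig, either way round below 0.15 rad and y of carton2 in the frame of jig between -0.01 and 0.01 m and (x of carton2 in the frame of jig between 0.0555 and 0.0715 m or x of carton2 in the frame of jig between 0.0205 and 0.0365 m))) and ((z of carton3 in the frame of jig between 0.0225 and 0.0345 m and angle between carton3's own x axis and vertical between 1.47 and 1.67 rad and angle between the x axis of carton3 and the y axis of jig, either way round below 0.15 rad and y of carton3 in the frame of jig between -0.01 and 0.01 m and (x of carton3 in the frame of jig between 0.0555 and 0.0715 m or x of carton3 in the frame of jig between 0.0205 and 0.0365 m)) or (z of carton3 in the frame of jig between 0.0555 and 0.0675 m and angle between carton3's own x axis and vertical between 1.47 and 1.67 rad and angle between the x axis of carton3 and the x axis of jig, either way round below 0.15 rad and (y of carton3 in the frame of jig between 0.007 and 0.027 m or y of carton3 in the frame of jig between -0.027 and -0.007 m) and x of carton3 in the frame of jig between 0.039 and 0.053 m) or (z of carton3 in the frame of jig between 0.0885 and 0.1005 m and angle between carton3's own x axis and vertical between 1.47 and 1.67 rad and angle between the x axis of carton3 and the y axis of jig, either way round below 0.15 rad and y of carton3 in the frame of jig between -0.01 and 0.01 m and (x of carton3 in the frame of jig between 0.0555 and 0.0715 m or x of carton3 in the frame of jig between 0.0205 and 0.0365 m))) and ((z of carton4 in the frame of jig between 0.0225 and 0.0345 m and angle between carton4's own x axis and vertical between 1.47 and 1.67 rad and angle between the x axis of carton4 and the y axis of jig, either way round below 0.15 rad and y of carton4 in the frame of jig between -0.01 and 0.01 m and (x of carton4 in the frame of jig between 0.0555 and 0.0715 m or x of carton4 in the frame of jig between 0.0205 and 0.0365 m)) or (z of carton4 in the frame of jig between 0.0555 and 0.0675 m and angle between carton4's own x axis and vertical between 1.47 and 1.67 rad and angle between the x axis of carton4 and the x axis of jig, either way round below 0.15 rad and (y of carton4 in the frame of jig between 0.007 and 0.027 m or y of carton4 in the frame of jig between -0.027 and -0.007 m) and x of carton4 in the frame of jig between 0.039 and 0.053 m) or (z of carton4 in the frame of jig between 0.0885 and 0.1005 m and angle between carton4's own x axis and vertical between 1.47 and 1.67 rad and angle between the x axis of carton4 and the y axis of jig, either way round below 0.15 rad and y of carton4 in the frame of jig between -0.01 and 0.01 m and (x of carton4 in the frame of jig between 0.0555 and 0.0715 m or x of carton4 in the frame of jig between 0.0205 and 0.0365 m))) and ((z of carton5 in the frame of jig between 0.0225 and 0.0345 m and angle between carton5's own x axis and vertical between 1.47 and 1.67 rad and angle between the x axis of carton5 and the y axis of jig, either way round below 0.15 rad and y of carton5 in the frame of jig between -0.01 and 0.01 m and (x of carton5 in the frame of jig between 0.0555 and 0.0715 m or x of carton5 in the frame of jig between 0.0205 and 0.0365 m)) or (z of carton5 in the frame of jig between 0.0555 and 0.0675 m and angle between carton5's own x axis and vertical between 1.47 and 1.67 rad and angle between the x axis of carton5 and the x axis of jig, either way round below 0.15 rad and (y of carton5 in the frame of jig between 0.007 and 0.027 m or y of carton5 in the frame of jig between -0.027 and -0.007 m) and x of carton5 in the frame of jig between 0.039 and 0.053 m) or (z of carton5 in the frame of jig between 0.0885 and 0.1005 m and angle between carton5's own x axis and vertical between 1.47 and 1.67 rad and angle between the x axis of carton5 and the y axis of jig, either way round below 0.15 rad and y of carton5 in the frame of jig between -0.01 and 0.01 m and (x of carton5 in the frame of jig between 0.0555 and 0.0715 m or x of carton5 in the frame of jig between 0.0205 and 0.0365 m))) and ((z of carton6 in the frame of jig between 0.0225 and 0.0345 m and angle between carton6's own x axis and vertical between 1.47 and 1.67 rad and angle between the x axis of carton6 and the y axis of jig, either way round below 0.15 rad and y of carton6 in the frame of jig between -0.01 and 0.01 m and (x of carton6 in the frame of jig between 0.0555 and 0.0715 m or x of carton6 in the frame of jig between 0.0205 and 0.0365 m)) or (z of carton6 in the frame of jig between 0.0555 and 0.0675 m and angle between carton6's own x axis and vertical between 1.47 and 1.67 rad and angle between the x axis of carton6 and the x axis of jig, either way round below 0.15 rad and (y of carton6 in the frame of jig between 0.007 and 0.027 m or y of carton6 in the frame of jig between -0.027 and -0.007 m) and x of carton6 in the frame of jig between 0.039 and 0.053 m) or (z of carton6 in the frame of jig between 0.0885 and 0.1005 m and angle between carton6's own x axis and vertical between 1.47 and 1.67 rad and angle between the x axis of carton6 and the y axis of jig, either way round below 0.15 rad and y of carton6 in the frame of jig between -0.01 and 0.01 m and (x of carton6 in the frame of jig between 0.0555 and 0.0715 m or x of carton6 in the frame of jig between 0.0205 and 0.0365 m))) and linear speed of each of carton1, carton2, carton3, carton4, carton5, carton6 below 0.03 m/s and value of joint stop above 0.112 m and value of joint screw above 2.05 rad and value of joint lever_lift below 0.002 m); the robot touches nothing.
It fails at once if something that is not part of the job is pushed more than 4 cm or knocked over (distance of any of gluepot, awl, shears, tape, pencup from where it was at the start of the episode above 0.04 m or angle between any of gluepot, pencup's own z axis and vertical above 0.6 rad).
Of carton1, carton2, carton3, carton4, carton5, carton6 only 4 to 6 are there at a start; the rules pass over those that are not, and their reading is None.
At some moment in a run one of carton1, carton2, carton3, carton4, carton5, carton6 may be knocked a few centimetres aside while the robot is not near it.
Once in a run the grip may slacken for a moment while it holds something.
It also fails if it takes over 210 s, if anything falls off the work surface, if the arm or the gripper's body presses on something with over 40 N, if the wrist force passes 120 N, or if a joint passes its speed limit or range.

## Working session

There is one attempt and no reset: what is moved stays moved. The work goes in short steps, Python scripts to look and compute and a shell command to move; the robot and the scene stay as the last step left them, time stands still between calls to the robot, and variables do not carry over. Pictures are saved under pics/ and viewed, at most 14 in all, crops included, and the job is handed in when it is done.

```bash
ls; mkdir -p pics
python3 - <<'E'
from plant import robot, optics
import cv2, numpy as np
for n in ("scene","top"):
    im=optics.get_image(n); cv2.imwrite(f"pics/{n}0.png",im)
    c=optics.calibration(n); print(n,np.round(c["mtx"],1).tolist(),c["xyz"],c["attitude"])
    for q in ("carton1","jig","stop_face","lever","gluepot","awl","shears","tape","pencup"):
        print(q,[(np.round(d["bbox"]).astype(int).tolist(),round(d["score"],2)) for d in optics.search_frame(n,q)])
print(robot.read_state())
E
```

```text
pics
scene [[388.1, 0.0, 258.6], [0.0, 388.1, 191.1], [0.0, 0.0, 1.0]] [ 1.48449608 -0.12305634  0.91595482] [-1.8660699  -1.53694302  0.67596208]
carton1 [([314, 155, 336, 173], 0.82), ([149, 203, 171, 223], 0.75), ([328, 176, 345, 195], 0.73), ([120, 184, 142, 204], 0.63), ([359, 179, 379, 197], 0.62), ([111, 210, 139, 226], 0.53), ([150, 183, 175, 198], 0.51), ([166, 164, 224, 187], 0.22)]
jig [([197, 172, 305, 225], 0.94)]
stop_face [([196, 170, 244, 220], 0.84), ([169, 167, 221, 190], 0.34)]
lever [([195, 189, 238, 197], 0.52)]
gluepot [([175, 219, 197, 248], 0.6)]
awl [([253, 160, 285, 166], 0.71)]
shears [([166, 167, 222, 188], 0.94)]
tape [([232, 234, 258, 257], 0.63), ([330, 183, 352, 228], 0.45)]
pencup [([327, 183, 354, 228], 0.66), ([151, 185, 172, 197], 0.32)]
top [[474.0, 0.0, 258.0], [0.0, 474.0, 192.4], [0.0, 0.0, 1.0]] [0.47001351 0.04939729 1.44869758] [-2.19373209  2.18117215 -0.09042317]
carton1 [([348, 222, 370, 241], 0.79), ([351, 190, 373, 212], 0.64), ([147, 196, 175, 208], 0.6), ([151, 235, 174, 246], 0.55), ([379, 224, 409, 243], 0.54), ([384, 188, 408, 204]
[... 401 characters left out ...]
58, 138, 190, 167], 0.76)]
{'clock': 1.0, 'joint_pos': array([ 1.12260643e+00,  2.76386742e-01, -2.63755938e-02,  1.26798100e+00,
        1.12510681e-05,  1.46741078e+00]), 'dq': array([-0.00190422, -0.0018257 ,  0.00083074,  0.00173072,  0.00088978,
        0.0006012 ]), 'tau': array([ 1.54672989e-04, -4.45501041e+01,  2.95573175e+01,  8.39521599e-04,
        7.24421602e-05,  2.66605404e-06]), 'tcp_pos': array([0.21126328, 0.58822998, 0.24233306]), 'tool_rot': array([5.38937724e-01, 3.09501662e+00, 8.49074593e-05]), 'wrist_force': array([ 0.85245421,  0.94166104, -0.49502871]), 'ft_torque': array([-0.00246659, -0.02188798,  0.00701304]), 'grip_force': 0.0, 'grip_width': 0.08544380776344858}
```

Run:
```python
import cv2
im=cv2.imread("pics/top0.png"); cv2.imwrite("pics/top0c.png",cv2.resize(im[100:290,90:430],(800,447),interpolation=cv2.INTER_CUBIC))
```

```text
(no output)
```

View pics/top0c.png

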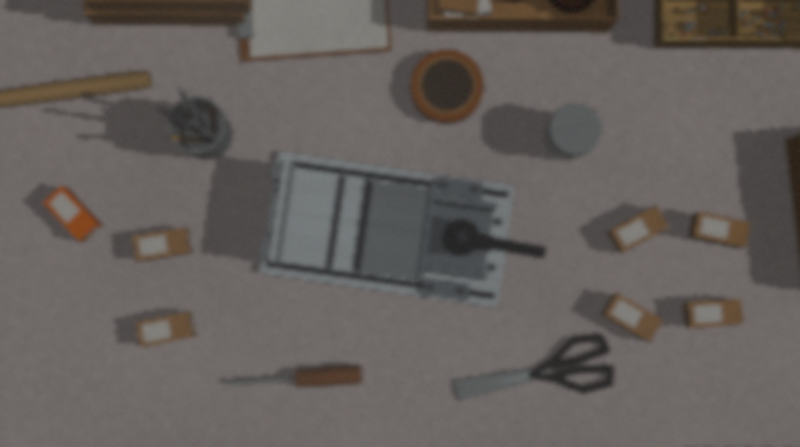

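The crop shows the orange look-alike at crop (72,212), i.e. raw (120,190). Six brown cartons sit at crop (160,243), (163,328), (637,229), (720,228), (632,315) and (713,313). The jig is in the middle, with its fence at the left and the lever pointing right. All six brown ones match the carton description, and the orange one stays where it is.

```bash
cat > h.py <<'E'
from plant import robot, optics
import cv2, numpy as np
from scipy.spatial.transform import Rotation as R
from scipy.optimize import minimize
U=4
def cal(n):
    c=optics.calibration(n); return c["mtx"],np.array(c["xyz"]),R.from_rotvec(c["attitude"]).as_matrix()
def proj(n,P):
    K,t,A=cal(n); p=(np.asarray(P)-t)@A@K.T; return p[:,:2]/p[:,2:]
def ray(n,uv,z):
    K,t,A=cal(n); d=A@np.linalg.inv(K)@[uv[0],uv[1],1]; return t+d*(z-t[2])/d[2]
def box(x0,x1,y0,y1,z0,z1):
    return np.array([[x,y,z] for x in(x0,x1) for y in(y0,y1) for z in(z0,z1)])
def place(B,x,y,a):
    c,s=np.cos(a),np.sin(a); return np.c_[x+c*B[:,0]-s*B[:,1],y+s*B[:,0]+c*B[:,1],B[:,2]]
def render(n,Bs):
    m=np.zeros((384*U,512*U),np.uint8)
    for B in Bs:
        h=cv2.convexHull(((proj(n,B)+.5)*U*16).astype(np.int32)); cv2.fillConvexPoly(m,h,1,shift=4)
    return m>0
def up(m): return cv2.resize(m.astype(np.float32),None,fx=U,fy=U,interpolation=cv2.INTER_LINEAR)>.5
def fit(model,masks,x0,step):
    M={n:up(m) for n,m in masks.items()}
    def cost(p):
        c=0
        for n,m in M.items():
            r=render(n,model(p)); c+=1-(r&m).sum()/(r|m).sum()
        return c/len(M)
    S=np.vstack([x0]+[np.array(x0)+np.eye(len(x0))[i]*step[i] for i in range(len(x0))])
    r=minimize(cost,x0,method="Nelder-Mead",options=dict(initial_simplex=S,maxiter=150,xatol=2e-4,fatol=1e-4))
    return r.x,r.fun
CB=box(-.034,.034,-.0165,.0165,0,.033)
def cmodel(z=0): return lambda p:[place(CB+[0,0,z],*p)]
def cartons(z=0,names=("top","scene")):
    """fit cartons from masks of both cameras: list of x,y,yaw,cost"""
    D={}
    for n in names:
        optics.get_image(n); D[n]=[d["region"] for d in optics.regions_of(n,"carton1") if d["score"]>.3]
    out=[]
    for m in D["top"]:
        ys,xs=np.nonzero(m); g=ray("top",(xs.mean(),ys.mean()),.025+z)[:2]
        ms={"top":m}
        if "scene" in D and D["scene"]:
            q=proj("scene",[[*g,.0165+z]])[0]
            b=min(D["scene"],key=lambda k:np.hypot(*(np.array(np.nonzero(k)).mean(1)[::-1]-q)))
            if np.hypot(*(np.array(np.nonzero(b)).mean(1)[::-1]-q))<6: ms["scene"]=b
        best=min((fit(cmodel(z),ms,[*g,a],[.006,.006,.3]) for a in(0,.8,1.57,2.36)),key=lambda r:r[1])
        out.append((*best[0][:2],best[0][2]%np.pi,best[1],len(ms)))
    return out
E
python3 - <<'E'
from h import *
np.set_printoptions(precision=4,suppress=True)
for c in cartons(): print(np.round(c,4), np.round(proj("top",[[c[0],c[1],.02]])[0]))
ms={}
for n in ("top","scene"):
    a=[d for q in("jig","stop_face","lever") for d in optics.regions_of(n,q)[:1]]
    print([ (d["bbox"],round(d["score"],2)) for d in a]); ms[n]=np.any([d["region"] for d in a],axis=0)
def jm(p):
    x,y,a,s=p; f=s-.105
    B=[box(-.205,.105,-.08,.08,0,.012),box(.08,.092,-.065,.065,0,.087),box(f-.008,f,-.06,.06,.012,.087)]+[box(f-.086,f-.008,c-.004,c+.004,.012,.067) for c in(.044,-.044)]
    return [place(b,x,y,a) for b in B]
g=ray("top",(240,198),.012)
print(g)
for a0 in (1.5,1.65):
  print(fit(jm,ms,[g[0],g[1],a0,.012],[.01,.01,.1,.01]))
print({k:fit(jm,{k:v},[g[0],g[1],1.6,.012],[.01,.01,.1,.01]) for k,v in ms.items()})
im=cv2.imread("pics/top0.png")[155:240,190:335]; cv2.imwrite("pics/jig0.png",cv2.resize(cv2.convertScaleAbs(im,alpha=1.8),(800,469),interpolation=cv2.INTER_CUBIC))
E
```

```text
Traceback (most recent call last):
  File "h.py", line 47, in cartons
    best=min((fit(cmodel(z),ms,[*g,a],[.006,.006,.3]) for a in(0,.8,1.57,2.36)),key=lambda r:r[1])
  File "h.py", line 47, in <genexpr>
    best=min((fit(cmodel(z),ms,[*g,a],[.006,.006,.3]) for a in(0,.8,1.57,2.36)),key=lambda r:r[1])
              ~~~^^^^^^^^^^^^^^^^^^^^^^^^^^^^^^^^^^^^
  File "h.py", line 30, in fit
    r=minimize(cost,x0,method="Nelder-Mead",options=dict(initial_simplex=S,maxiter=150,xatol=2e-4,fatol=1e-4))
  File "h.py", line 27, in cost
    r=render(n,model(p)); c+=1-(r&m).sum()/(r|m).sum()
  File "h.py", line 19, in render
    h=cv2.convexHull(((proj(n,B)+.5)*U*16).astype(np.int32)); cv2.fillConvexPoly(m,h,1,shift=4)
                       ~~~~^^^^^
  File "h.py", line 9, in proj
    K,t,A=cal(n); p=(np.asarray(P)-t)@A@K.T; return p[:,:2]/p[:,2:]
          ~~~^^^
  File "h.py", line 7, in cal
    c=optics.calibration(n); return c["mtx"],np.array(c["xyz"]),R.from_rotvec(c["attitude"]).as_matrix()
ValueError: time passes only in moves, steps and waits
```

```bash
sed -i 's/^def cal(n):/import functools\n@functools.lru_cache(None)\ndef cal(n):/' h.py
cat > m1.py <<'E'
from h import *
np.set_printoptions(precision=4,suppress=True)
for c in cartons(): print(np.round(c,4), np.round(proj("top",[[c[0],c[1],.02]])[0]))
ms={}
for n in ("top","scene"):
    a=[d for q in("jig","stop_face","lever") for d in optics.regions_of(n,q)[:1]]
    print([ (np.round(d["bbox"]).tolist(),round(d["score"],2)) for d in a]); ms[n]=np.any([d["region"] for d in a],axis=0)
def jm(p):
    x,y,a,s=p; f=s-.105
    B=[box(-.205,.105,-.08,.08,0,.012),box(.08,.092,-.065,.065,0,.087),box(f-.008,f,-.06,.06,.012,.087)]+[box(f-.086,f-.008,c-.004,c+.004,.012,.067) for c in(.044,-.044)]
    return [place(b,x,y,a) for b in B]
g=ray("top",(240,198),.012)
print(g)
for a0 in (1.5,1.65):
  print(fit(jm,ms,[g[0],g[1],a0,.012],[.01,.01,.1,.01]))
print({k:fit(jm,{k:v},[g[0],g[1],1.6,.012],[.01,.01,.1,.01]) for k,v in ms.items()})
im=cv2.imread("pics/top0.png")[155:240,190:335]; cv2.imwrite("pics/jig0.png",cv2.resize(cv2.convertScaleAbs(im,alpha=1.8),(800,469),interpolation=cv2.INTER_CUBIC))
E
python3 m1.py
```

```text
[0.5793 0.4516 0.8009 0.2082 2.    ] [121. 191.]
[0.4313 0.3312 1.761  0.1321 2.    ] [160. 240.]
[ 0.5646 -0.2736  2.0639  0.1056  2.    ] [361. 197.]
[ 0.4514 -0.2652  1.0233  0.0928  2.    ] [359. 235.]
[ 0.5646 -0.3772  1.3764  0.0959  2.    ] [395. 197.]
[0.5413 0.336  1.7695 0.1771 2.    ] [159. 203.]
[ 0.4573 -0.3682  1.6693  0.0856  2.    ] [393. 233.]
[([201.0, 166.0, 321.0, 232.0], 0.86), ([271.0, 174.0, 326.0, 226.0], 0.64), ([277.0, 193.0, 323.0, 212.0], 0.62)]
[([196.0, 172.0, 307.0, 221.0], 0.94), ([198.0, 189.0, 236.0, 198.0], 0.8)]
[0.5598 0.0924 0.012 ]
(array([0.5693, 0.0987, 1.4328, 0.0096]), np.float64(0.05013644627420427))
(array([0.5695, 0.0983, 1.4314, 0.0097]), np.float64(0.05033078051362572))
{'top': (array([0.5702, 0.0979, 1.4287, 0.0182]), np.float64(0.037737757992715504)), 'scene': (array([0.5682, 0.0991, 1.4373, 0.0095]), np.float64(0.057041325347436556))}
```

View pics/jig0.png

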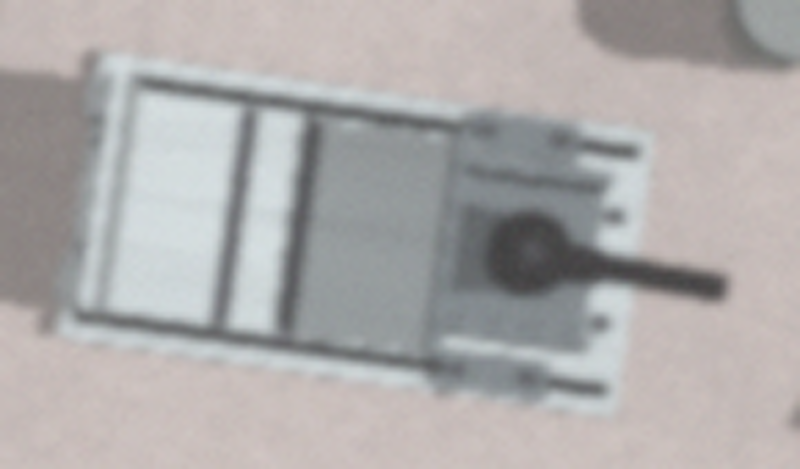

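```bash
cat > go.py <<'E'
"""go.py [j] x y z psi : shift/turn in tool axes to the pose; psi = closing-line angle; j: x,y,psi in jig frame"""
import sys; from h import *
J=(.5693,.0985,1.432)
def main(a):
    j=a[0]=='j'; x,y,z,p=map(float,a[j:])
    if j: x,y=place(np.array([[x,y,0]]),*J)[0,:2]; p+=J[2]
    s=robot.read_state(); T=R.from_rotvec(s["tool_rot"]).as_matrix()
    d=T.T@(np.array([x,y,z])-s["tcp_pos"]); psi=np.arctan2(T[1,1],T[0,1])
    q1=s["joint_pos"][0]+np.arctan2(y,x)-np.arctan2(*s["tcp_pos"][1::-1])
    q6=s["joint_pos"][5]
    opts=[(-(p-psi)+k*np.pi) for k in range(-4,5)]
    t=min((o for o in opts if abs(q6+o+q1-s["joint_pos"][0])<2.8),key=abs)
    print("d",np.round(d,4),"turn",round(t,3),"rows",int(np.ceil(max(np.linalg.norm(d)/.0417,abs(t)/.125))),"tcp",np.round(s["tcp_pos"],4),"t",round(s["clock"],1))
main(sys.argv[1:])
E
python3 go.py .5413 .336 .1 1.77; python3 go.py .5413 .336 .012 1.77
```

```text
d [-0.3959 -0.1258  0.1423] turn -0.544 rows 11 tcp [0.2113 0.5882 0.2423] t 1.7
d [-0.3959 -0.1258  0.2303] turn -0.544 rows 12 tcp [0.2113 0.5882 0.2423] t 1.7
```

```bash
python3 -m pendant '-0.396 -0.126 0.142 -0.544;-0.396 -0.126 0.142 -0.544;-0.396 -0.126 0.142 -0.544;-0.396 -0.126 0.142 -0.544;-0.396 -0.126 0.142 -0.544;-0.396 -0.126 0.142 -0.544;-0.396 -0.126 0.142 -0.544;-0.396 -0.126 0.142 -0.544;-0.396 -0.126 0.142 -0.544;-0.396 -0.126 0.142 -0.544;-0.396 -0.126 0.142 -0.544;-0.396 -0.126 0.142 -0.544' 0.085 30
python3 - <<'E'
from h import *
for c in cartons(): print(np.round(c,4))
E
python3 go.py .5413 .336 .012 1.77
```

```text
clock: 2.7
tcp_pos: [0.5448, 0.3318, 0.0981]
tool_rot: [0.303, -3.127, 0.004]
wrist_force: [-0.1, 0.3, 0.3]
grip_width: 0.0849
grip_force: 0.0
[ 0.5645 -0.3782  1.3793  0.1021  2.    ]
[0.537  0.3378 1.8111 0.5247 2.    ]
[0.4317 0.3289 1.7671 0.4649 2.    ]
[ 0.5642 -0.272   2.0454  0.0952  2.    ]
[ 0.4581 -0.3682  1.672   0.1036  2.    ]
[ 0.4523 -0.2642  1.0354  0.0793  2.    ]
d [-0.0004 -0.0004  0.0886] turn 0.001 rows 3 tcp [0.5409 0.3363 0.1006] t 2.9
```

```bash
python3 -m pendant '0 0 0.04 0;0 0 0.07 0;0 0 0.085 0;0 0 0.088 0;0 0 0.088 0;0 0 0.088 0' - && python3 -m pendant '0 0 0 0;0 0 0 0;0 0 0 0;0 0 0 0;0 0 0 0;0 0 0 0;0 0 0 0;0 0 0 0' 0 30
```

```text
clock: 3.4
tcp_pos: [0.5418, 0.3371, 0.0138]
tool_rot: [-0.314, 3.124, 0.001]
wrist_force: [-0.1, 1.0, -0.2]
grip_width: 0.0854
grip_force: 0.0
clock: 4.07
tcp_pos: [0.5431, 0.337, 0.0148]
tool_rot: [-0.312, 3.122, 0.003]
wrist_force: [-1.4, 1.6, 6.1]
grip_width: 0.0673
grip_force: 35.2
```

```bash
python3 -m pendant '0 0 -0.04 0;0 0 -0.08 0;0 0 -0.12 0;0 0 -0.15 0;0 0 -0.15 0' && python3 go.py j .0185 0 .1 1.5708; python3 go.py j .0185 0 .025 1.5708
```

```text
clock: 4.48
tcp_pos: [0.5463, 0.3381, 0.1715]
tool_rot: [-0.311, 3.112, 0.008]
wrist_force: [1.3, -0.3, -0.5]
grip_width: 0.0674
grip_force: 35.3
d [ 0.0198 -0.2222  0.0704] turn -1.233 rows 10 tcp [0.5463 0.3381 0.1715] t 4.5
d [ 0.0209 -0.2225  0.1453] turn -1.233 rows 10 tcp [0.5463 0.3381 0.1715] t 4.5
```

```bash
python3 -m pendant '0.02 -0.222 0 -1.233;0.02 -0.222 0 -1.233;0.02 -0.222 0 -1.233;0.02 -0.222 0 -1.233;0.02 -0.222 0 -1.233;0.02 -0.222 0 -1.233;0.02 -0.222 0 -1.233;0.02 -0.222 0 -1.233;0.02 -0.222 0.07 -1.233;0.02 -0.222 0.07 -1.233;0.02 -0.222 0.07 -1.233;0.02 -0.222 0.07 -1.233' && python3 go.py j .0185 0 .026 1.5708
```

```text
clock: 5.48
tcp_pos: [0.5633, 0.1139, 0.0905]
tool_rot: [2.056, -2.369, -0.005]
wrist_force: [-0.6, 0.0, -1.0]
grip_width: 0.0674
grip_force: 35.2
d [-0.0042 -0.0084  0.0645] turn -0.002 rows 2 tcp [0.5633 0.1139 0.0905] t 5.5
```

```bash
python3 -m pendant '0 0 0 0;0 0 0 0;0 0 0 0' && python3 go.py j .0185 0 .026 1.5708
```

```text
clock: 5.73
tcp_pos: [0.5676, 0.1145, 0.0946]
tool_rot: [-2.059, 2.368, -0.004]
wrist_force: [-0.0, 0.3, -1.7]
grip_width: 0.0675
grip_force: 35.2
d [-0.0029 -0.0036  0.0686] turn -0.001 rows 2 tcp [0.5676 0.1145 0.0946] t 5.7
```

```bash
python3 -m pendant '-0.003 -0.004 0.03 0;-0.003 -0.004 0.055 0;-0.003 -0.004 0.065 0;-0.003 -0.004 0.068 0;-0.003 -0.004 0.068 0;-0.003 -0.004 0.068 0' && python3 go.py j .0185 0 .0265 1.5708
```

```text
clock: 6.23
tcp_pos: [0.5705, 0.1168, 0.0259]
tool_rot: [-2.062, 2.37, -0.001]
wrist_force: [-2.0, -0.0, 4.3]
grip_width: 0.0679
grip_force: 36.3
d [-0.0002 -0.0014 -0.0006] turn -0.0 rows 1 tcp [0.5705 0.1168 0.0259] t 6.2
```

Touching down (4 N). Release, rise, and look again.

```bash
python3 -m pendant '0 0 0 0;0 0 0 0;0 0 0 0;0 0 0 0' 0.085 && python3 -m pendant '0 0 -0.04 0;0 0 -0.08 0;0 0 -0.12 0;0 0 -0.15 0;0 0 -0.15 0;0 0 -0.15 0;0 0 -0.15 0'
cat > see.py <<'E'
from h import *
for c in cartons(): print(np.round(c,4))
E
python3 see.py; python3 go.py .4315 .330 .06 1.764
```

```text
clock: 6.57
tcp_pos: [0.5705, 0.1166, 0.0246]
tool_rot: [-2.062, 2.37, -0.001]
wrist_force: [-0.1, 0.1, 0.3]
grip_width: 0.0848
grip_force: 0.0
clock: 7.15
tcp_pos: [0.5696, 0.1166, 0.1738]
tool_rot: [2.062, -2.37, -0.001]
wrist_force: [-0.8, -0.3, -0.3]
grip_width: 0.0852
grip_force: 0.0
[ 0.4518 -0.265   1.0085  0.1002  2.    ]
[0.58   0.4526 0.7806 0.0592 1.    ]
[ 0.5643 -0.3787  1.379   0.1029  2.    ]
[0.4324 0.3316 1.741  0.1674 2.    ]
[ 0.4573 -0.3686  1.645   0.1084  2.    ]
[ 0.5648 -0.2732  2.0402  0.0779  2.    ]
d [-0.1926  0.1648  0.1126] turn 1.239 rows 10 tcp [0.5686 0.1165 0.1722] t 7.3
```

```bash
python3 -m pendant '-0.192 0.165 0 1.25;-0.192 0.165 0 1.25;-0.192 0.165 0 1.25;-0.192 0.165 0 1.25;-0.192 0.165 0 1.25;-0.192 0.165 0 1.25;-0.192 0.165 0.05 1.25;-0.192 0.165 0.08 1.25;-0.192 0.165 0.1 1.25;-0.192 0.165 0.1 1.25;-0.192 0.165 0.1 1.25;-0.192 0.165 0.1 1.25' && python3 -m pendant '0 0 0 0;0 0 0 0;0 0 0 0' && python3 go.py .432 .3312 .012 1.745
```

```text
clock: 8.35
tcp_pos: [0.4317, 0.3289, 0.0723]
tool_rot: [0.285, -3.125, 0.003]
wrist_force: [-0.2, -0.7, 0.9]
grip_width: 0.0852
grip_force: 0.0
clock: 8.6
tcp_pos: [0.4334, 0.3296, 0.0744]
tool_rot: [-0.287, 3.128, 0.0]
wrist_force: [-0.0, 0.3, 0.3]
grip_width: 0.0847
grip_force: 0.0
d [0.0011 0.0018 0.0624] turn 0.009 rows 2 tcp [0.4334 0.3296 0.0744] t 8.6
```

```bash
python3 -m pendant '0.001 0.002 0.03 0;0.001 0.002 0.055 0;0.001 0.002 0.062 0;0.001 0.002 0.062 0;0.001 0.002 0.062 0' && python3 -m pendant '0 0 0 0;0 0 0 0;0 0 0 0;0 0 0 0;0 0 0 0;0 0 0 0;0 0 0 0' 0 30 && python3 -m pendant '0 0 -0.04 0;0 0 -0.08 0;0 0 -0.12 0;0 0 -0.15 0;0 0 -0.15 0;0 0 -0.15 0;0 0 -0.15 0' && python3 go.py j -.0185 0 .09 1.5708
```

```text
clock: 9.02
tcp_pos: [0.4319, 0.3313, 0.0126]
tool_rot: [0.286, -3.128, 0.0]
wrist_force: [-0.2, 0.7, 0.5]
grip_width: 0.0849
grip_force: 0.0
clock: 9.6
tcp_pos: [0.4334, 0.3322, 0.0141]
tool_rot: [-0.285, 3.125, 0.002]
wrist_force: [0.1, -0.2, 6.9]
grip_width: 0.0675
grip_force: 35.4
clock: 10.18
tcp_pos: [0.4312, 0.3311, 0.1619]
tool_rot: [0.286, -3.128, 0.0]
wrist_force: [-1.1, 0.5, -0.6]
grip_width: 0.0672
grip_force: 35.2
d [-0.0879 -0.2713  0.0719] turn -1.25 rows 10 tcp [0.4312 0.3311 0.1619] t 10.2
```

```bash
python3 -m pendant '-0.088 -0.271 0 -1.25;-0.088 -0.271 0 -1.25;-0.088 -0.271 0 -1.25;-0.088 -0.271 0 -1.25;-0.088 -0.271 0 -1.25;-0.088 -0.271 0 -1.25;-0.088 -0.271 0 -1.25;-0.088 -0.271 0 -1.25;-0.088 -0.271 0 -1.25;-0.088 -0.271 0.04 -1.25;-0.088 -0.271 0.06 -1.25;-0.088 -0.271 0.06 -1.25' && python3 -m pendant '0 0 0 0;0 0 0 0;0 0 0 0;0 0 0 0' && python3 go.py j -.0185 0 .0265 1.5708
```

```text
clock: 11.18
tcp_pos: [0.5609, 0.0802, 0.0949]
tool_rot: [2.055, -2.361, -0.015]
wrist_force: [-1.4, -0.3, -2.4]
grip_width: 0.0675
grip_force: 35.1
clock: 11.52
tcp_pos: [0.5688, 0.081, 0.1039]
tool_rot: [-2.06, 2.369, -0.003]
wrist_force: [-0.1, 0.3, -0.5]
grip_width: 0.0675
grip_force: 35.1
d [0.0011 0.0021 0.0774] turn -0.0 rows 2 tcp [0.5688 0.081  0.1039] t 11.5
```

```bash
python3 -m pendant '0.001 0.002 0.035 0;0.001 0.002 0.06 0;0.001 0.002 0.072 0;0.001 0.002 0.0765 0;0.001 0.002 0.0765 0;0.001 0.002 0.0765 0' && python3 -m pendant '0 0 0 0;0 0 0 0;0 0 0 0;0 0 0 0' 0.085 && python3 -m pendant '0 0 -0.04 0;0 0 -0.08 0;0 0 -0.12 0;0 0 -0.15 0;0 0 -0.15 0;0 0 -0.15 0;0 0 -0.15 0' && python3 see.py; python3 go.py .5645 -.2732 .06 2.045;python3 go.py .5645 -.3785 .06 1.379
```

```text
clock: 12.02
tcp_pos: [0.5666, 0.0802, 0.0271]
tool_rot: [-2.061, 2.369, -0.002]
wrist_force: [0.1, 0.4, -0.9]
grip_width: 0.0673
grip_force: 35.2
clock: 12.35
tcp_pos: [0.5659, 0.0801, 0.0263]
tool_rot: [-2.062, 2.369, -0.001]
wrist_force: [-0.5, -0.1, -0.2]
grip_width: 0.085
grip_force: 0.0
clock: 12.93
tcp_pos: [0.5649, 0.0801, 0.1754]
tool_rot: [2.062, -2.37, -0.001]
wrist_force: [-0.4, -0.1, -0.4]
grip_width: 0.0854
grip_force: 0.0
[0.5794 0.4526 0.7638 0.0912 2.    ]
[ 0.4575 -0.369   1.6665  0.131   2.    ]
[ 0.452  -0.2644  1.0939  0.1004  2.    ]
[ 0.5653 -0.2731  2.1304  0.0987  2.    ]
[ 0.5644 -0.3773  1.384   0.1113  2.    ]
d [ 0.3497 -0.0499  0.1138] turn 0.958 rows 9 tcp [0.5639 0.08   0.1737] t 13.1
d [ 0.4539 -0.0644  0.1138] turn 1.624 rows 13 tcp [0.5639 0.08   0.1737] t 13.1
```

```bash
python3 -m pendant '0.454 -0.064 0 1.624;0.454 -0.064 0 1.624;0.454 -0.064 0 1.624;0.454 -0.064 0 1.624;0.454 -0.064 0 1.624;0.454 -0.064 0 1.624;0.454 -0.064 0 1.624;0.454 -0.064 0 1.624;0.454 -0.064 0 1.624;0.454 -0.064 0 1.624;0.454 -0.064 0.03 1.624;0.454 -0.064 0.06 1.624' 0.08 && python3 -m pendant '0 0 0.03 0.124;0 0 0.03 0.124;0 0 0.03 0.124;0 0 0.03 0.124;0 0 0.03 0.124' && python3 go.py .5645 -.378 .012 1.382
```

```text
clock: 14.13
tcp_pos: [0.5686, -0.3868, 0.1186]
tool_rot: [0.124, 3.131, -0.013]
wrist_force: [2.0, -0.9, -1.4]
grip_width: 0.0802
grip_force: 0.0
clock: 14.55
tcp_pos: [0.5676, -0.3789, 0.0882]
tool_rot: [0.296, 3.124, -0.003]
wrist_force: [0.1, -0.1, 0.3]
grip_width: 0.0797
grip_force: 0.0
d [0.0035 0.0004 0.0762] turn -0.0 rows 2 tcp [ 0.5676 -0.3789  0.0882] t 14.6
```

```bash
python3 -m pendant '0.003 0 0.04 0;0.003 0 0.066 0;0.003 0 0.076 0;0.003 0 0.076 0;0.003 0 0.076 0' && python3 -m pendant '0 0 0 0;0 0 0 0;0 0 0 0;0 0 0 0;0 0 0 0;0 0 0 0;0 0 0 0' 0 30 && python3 -m pendant '0 0 -0.04 0;0 0 -0.08 0;0 0 -0.12 0;0 0 -0.16 0;0 0 -0.18 0;0 0 -0.18 0;0 0 -0.18 0' && python3 go.py j 0 .0185 .16 0;python3 see.py
```

```text
clock: 14.97
tcp_pos: [0.5641, -0.3781, 0.0113]
tool_rot: [0.299, 3.126, -0.001]
wrist_force: [0.1, 0.5, 0.4]
grip_width: 0.0798
grip_force: 0.0
clock: 15.55
tcp_pos: [0.5652, -0.3793, 0.0128]
tool_rot: [0.3, 3.123, -0.004]
wrist_force: [0.6, 0.2, 6.2]
grip_width: 0.0674
grip_force: 36.1
clock: 16.13
tcp_pos: [0.5641, -0.3788, 0.1924]
tool_rot: [0.3, 3.123, -0.004]
wrist_force: [-0.1, 1.0, -1.4]
grip_width: 0.0674
grip_force: 35.3
d [0.1045 0.4686 0.0309] turn -0.053 rows 12 tcp [ 0.5641 -0.3788  0.1924] t 16.1
[ 0.5647 -0.2745  2.0058  0.1994  1.    ]
[0.5669 0.0795 2.9766 0.2065 2.    ]
[0.5714 0.1141 2.9599 0.1904 2.    ]
[0.5785 0.4538 0.7989 0.1436 2.    ]
[ 0.5658 -0.4159  1.7338  0.7581  1.    ]
[ 0.4524 -0.2636  1.042   0.1304  2.    ]
[ 0.4572 -0.3677  1.6293  0.1107  2.    ]
```

```bash
python3 -m pendant '0.104 0.468 0 -0.053;0.104 0.468 0 -0.053;0.104 0.468 0 -0.053;0.104 0.468 0 -0.053;0.104 0.468 0 -0.053;0.104 0.468 0 -0.053;0.104 0.468 0 -0.053;0.104 0.468 0 -0.053;0.104 0.468 0 -0.053;0.104 0.468 0 -0.053;0.104 0.468 0 -0.053;0.104 0.468 0 -0.053' && python3 -m pendant '0 0 0.04 0;0 0 0.07 0;0 0 0.07 0;0 0 0.07 0;0 0 0.07 0;0 0 0.07 0' && python3 go.py j 0 .0185 .0585 0
```

```text
clock: 17.33
tcp_pos: [0.5481, 0.1053, 0.1879]
tool_rot: [-0.212, -3.131, -0.002]
wrist_force: [0.6, -0.6, -0.9]
grip_width: 0.0672
grip_force: 35.2
clock: 17.83
tcp_pos: [0.5518, 0.1011, 0.1215]
tool_rot: [0.219, 3.131, 0.001]
wrist_force: [1.0, 0.4, -0.8]
grip_width: 0.0678
grip_force: 35.1
d [ 0.001  -0.0002  0.063 ] turn -0.001 rows 2 tcp [0.5518 0.1011 0.1215] t 17.8
```

```bash
python3 -m pendant '0.001 0 0.03 0;0.001 0 0.05 0;0.001 0 0.058 0;0.001 0 0.062 0;0.001 0 0.062 0;0.001 0 0.062 0' && python3 -m pendant '0 0 0 0;0 0 0 0;0 0 0 0;0 0 0 0' 0.085 && python3 -m pendant '0 0 -0.04 0;0 0 -0.08 0;0 0 -0.12 0;0 0 -0.12 0;0 0 -0.12 0;0 0 -0.12 0' && python3 see.py; python3 go.py .565 -.2737 .06 2.05
```

```text
clock: 18.33
tcp_pos: [0.5508, 0.1015, 0.0594]
tool_rot: [0.218, 3.131, 0.001]
wrist_force: [0.8, -0.4, -0.6]
grip_width: 0.0674
grip_force: 35.2
clock: 18.67
tcp_pos: [0.5497, 0.1016, 0.0584]
tool_rot: [0.218, 3.133, 0.0]
wrist_force: [-0.1, 0.1, 0.1]
grip_width: 0.0849
grip_force: 0.0
clock: 19.17
tcp_pos: [0.5492, 0.1015, 0.178]
tool_rot: [0.218, 3.134, 0.0]
wrist_force: [0.5, 0.7, -1.1]
grip_width: 0.0849
grip_force: 0.0
[ 0.4578 -0.3681  1.6332  0.0777  1.    ]
[ 0.4509 -0.2644  1.0137  0.08    2.    ]
[ 0.5513 -0.0579  0.006   0.8113  1.    ]
[0.5793 0.4526 0.7396 0.1011 2.    ]
[ 0.5649 -0.2735  2.0927  0.0865  2.    ]
d [-0.0694 -0.369   0.1159] turn -0.618 rows 10 tcp [0.5478 0.1014 0.1759] t 19.4
```

```bash
python3 -m pendant '-0.069 -0.369 0 -0.638;-0.069 -0.369 0 -0.638;-0.069 -0.369 0 -0.638;-0.069 -0.369 0 -0.638;-0.069 -0.369 0 -0.638;-0.069 -0.369 0 -0.638;-0.069 -0.369 0 -0.638;-0.069 -0.369 0 -0.638;-0.069 -0.369 0 -0.638;-0.069 -0.369 0.04 -0.638;-0.069 -0.369 0.08 -0.638;-0.069 -0.369 0.09 -0.638' && python3 -m pendant '0 0 0 0;0 0 0 0;0 0 0 0;0 0 0 0' && python3 go.py .565 -.2736 .012 2.07
```

```text
clock: 20.37
tcp_pos: [0.5614, -0.2723, 0.0802]
tool_rot: [0.77, -3.037, -0.014]
wrist_force: [-1.9, 1.1, -1.6]
grip_width: 0.0845
grip_force: 0.0
clock: 20.7
tcp_pos: [0.5684, -0.2736, 0.0905]
tool_rot: [-0.777, 3.041, -0.005]
wrist_force: [-0.9, -0.1, -0.2]
grip_width: 0.0849
grip_force: 0.0
d [0.0032 0.002  0.0785] turn 0.001 rows 2 tcp [ 0.5684 -0.2736  0.0905] t 20.7
```

```bash
python3 -m pendant '0.003 0.002 0.04 0;0.003 0.002 0.068 0;0.003 0.002 0.078 0;0.003 0.002 0.078 0;0.003 0.002 0.078 0' && python3 -m pendant '0 0 0 0;0 0 0 0;0 0 0 0;0 0 0 0;0 0 0 0;0 0 0 0;0 0 0 0' 0 30 && python3 -m pendant '0 0 -0.04 0;0 0 -0.08 0;0 0 -0.12 0;0 0 -0.16 0;0 0 -0.18 0;0 0 -0.18 0;0 0 -0.18 0' && python3 go.py j 0 -.0185 .19 0
```

```text
clock: 21.12
tcp_pos: [0.5638, -0.2732, 0.0111]
tool_rot: [-0.777, 3.043, -0.002]
wrist_force: [0.0, 0.3, 0.4]
grip_width: 0.0849
grip_force: 0.0
clock: 21.7
tcp_pos: [0.565, -0.2742, 0.0126]
tool_rot: [-0.775, 3.041, -0.005]
wrist_force: [0.5, 0.5, 7.2]
grip_width: 0.0674
grip_force: 35.8
clock: 22.28
tcp_pos: [0.5641, -0.2739, 0.1924]
tool_rot: [-0.775, 3.041, -0.006]
wrist_force: [-0.9, 0.5, -1.5]
grip_width: 0.0676
grip_force: 35.5
d [-0.1977  0.3135  0.0014] turn 0.638 rows 9 tcp [ 0.5641 -0.2739  0.1924] t 22.3
```

```bash
python3 -m pendant '-0.198 0.314 0 0.638;-0.198 0.314 0 0.638;-0.198 0.314 0 0.638;-0.198 0.314 0 0.638;-0.198 0.314 0 0.638;-0.198 0.314 0 0.638;-0.198 0.314 0 0.638;-0.198 0.314 0 0.638;-0.198 0.314 0 0.638;-0.198 0.314 0 0.638;-0.198 0.314 0 0.638' && python3 -m pendant '0 0 0.04 0;0 0 0.07 0;0 0 0.07 0;0 0 0.07 0;0 0 0.07 0;0 0 0.07 0' && python3 go.py j 0 -.0185 .0585 0
```

```text
clock: 23.2
tcp_pos: [0.5846, 0.0997, 0.1873]
tool_rot: [-0.21, -3.13, 0.001]
wrist_force: [0.5, 0.0, -1.6]
grip_width: 0.0674
grip_force: 35.5
clock: 23.7
tcp_pos: [0.5881, 0.0966, 0.1218]
tool_rot: [0.219, 3.131, 0.0]
wrist_force: [0.2, 0.4, -1.2]
grip_width: 0.0675
grip_force: 35.4
d [ 0.0006 -0.0007  0.0633] turn -0.001 rows 2 tcp [0.5881 0.0966 0.1218] t 23.7
```

```bash
python3 -m pendant '0 0 0.03 0;0 0 0.05 0;0 0 0.058 0;0 0 0.062 0;0 0 0.062 0;0 0 0.062 0' && python3 -m pendant '0 0 0 0;0 0 0 0;0 0 0 0;0 0 0 0' 0.085 && python3 -m pendant '0 0 -0.04 0;0 0 -0.08 0;0 0 -0.12 0;0 0 -0.12 0;0 0 -0.12 0;0 0 -0.12 0' && python3 see.py; python3 go.py .4575 -.3682 .07 1.645
```

```text
clock: 24.2
tcp_pos: [0.5879, 0.0974, 0.0594]
tool_rot: [0.218, 3.131, 0.001]
wrist_force: [0.4, 0.8, -1.7]
grip_width: 0.0674
grip_force: 35.4
clock: 24.53
tcp_pos: [0.587, 0.0974, 0.0586]
tool_rot: [0.218, 3.133, 0.0]
wrist_force: [0.3, 0.8, 0.7]
grip_width: 0.085
grip_force: 0.0
clock: 25.03
tcp_pos: [0.5864, 0.0974, 0.1781]
tool_rot: [0.218, 3.133, 0.0]
wrist_force: [-1.0, 0.3, -0.3]
grip_width: 0.085
grip_force: 0.0
[ 0.4521 -0.2649  1.0354  0.1381  2.    ]
[ 0.4573 -0.3655  1.5763  0.1908  2.    ]
[0.5782 0.4522 0.7963 0.1383 2.    ]
[ 0.567  -0.0474  0.8591  0.7678  2.    ]
d [ 0.0614 -0.4786  0.1063] turn -0.213 rows 12 tcp [0.585  0.0973 0.1758] t 25.2
```

```bash
python3 -m pendant '0.061 -0.479 0 -0.205;0.061 -0.479 0 -0.205;0.061 -0.479 0 -0.205;0.061 -0.479 0 -0.205;0.061 -0.479 0 -0.205;0.061 -0.479 0 -0.205;0.061 -0.479 0 -0.205;0.061 -0.479 0 -0.205;0.061 -0.479 0 -0.205;0.061 -0.479 0 -0.205;0.061 -0.479 0 -0.205;0.061 -0.479 0.02 -0.205' 0.08 && python3 -m pendant '0 0 0.04 0;0 0 0.07 0;0 0 0.07 0;0 0 0.07 0;0 0 0.07 0;0 0 0.07 0' && python3 go.py .4575 -.3682 .012 1.645
```

```text
clock: 26.23
tcp_pos: [0.4604, -0.3742, 0.1604]
tool_rot: [-0.1, 3.136, -0.01]
wrist_force: [0.1, -0.4, 0.9]
grip_width: 0.0801
grip_force: 0.0
clock: 26.73
tcp_pos: [0.4613, -0.3695, 0.09]
tool_rot: [-0.105, 3.137, -0.004]
wrist_force: [-0.1, 0.3, 0.3]
grip_width: 0.0799
grip_force: 0.0
d [0.0039 0.0018 0.078 ] turn -0.007 rows 2 tcp [ 0.4613 -0.3695  0.09  ] t 26.7
```

```bash
python3 -m pendant '0.003 0.001 0.04 0;0.003 0.001 0.067 0;0.003 0.001 0.077 0;0.003 0.001 0.077 0;0.003 0.001 0.077 0' && python3 -m pendant '0 0 0 0;0 0 0 0;0 0 0 0;0 0 0 0;0 0 0 0;0 0 0 0;0 0 0 0' 0 30 && python3 -m pendant '0 0 -0.04 0;0 0 -0.08 0;0 0 -0.12 0;0 0 -0.16 0;0 0 -0.2 0;0 0 -0.2 0;0 0 -0.2 0' && python3 go.py j .0185 0 .19 1.5708; python3 see.py
```

```text
clock: 27.15
tcp_pos: [0.4576, -0.3683, 0.0121]
tool_rot: [-0.105, 3.139, -0.002]
wrist_force: [0.2, -0.4, 0.5]
grip_width: 0.0801
grip_force: 0.0
clock: 27.73
tcp_pos: [0.4586, -0.3694, 0.0134]
tool_rot: [-0.104, 3.136, -0.005]
wrist_force: [0.9, 0.4, 6.1]
grip_width: 0.0673
grip_force: 35.9
clock: 28.32
tcp_pos: [0.4585, -0.3697, 0.2152]
tool_rot: [-0.104, 3.134, -0.01]
wrist_force: [-0.0, -0.4, -1.0]
grip_width: 0.0673
grip_force: 35.6
d [-0.1451  0.4782  0.0229] turn -1.366 rows 12 tcp [ 0.4585 -0.3697  0.2152] t 28.3
[0.5929 0.097  1.4161 0.0663 1.    ]
[0.5805 0.4523 0.783  0.0956 2.    ]
[0.5517 0.103  1.4453 0.2567 2.    ]
```

```bash
python3 -m pendant '-0.145 0.478 0 -1.366;-0.145 0.478 0 -1.366;-0.145 0.478 0 -1.366;-0.145 0.478 0 -1.366;-0.145 0.478 0 -1.366;-0.145 0.478 0 -1.366;-0.145 0.478 0 -1.366;-0.145 0.478 0 -1.366;-0.145 0.478 0 -1.366;-0.145 0.478 0 -1.366;-0.145 0.478 0 -1.366;-0.145 0.478 0 -1.366' && python3 -m pendant '0 0 0.04 0;0 0 0.06 0;0 0 0.06 0;0 0 0.06 0;0 0 0.06 0;0 0 0.06 0' && python3 go.py j .0185 0 .0925 1.5708
```

```text
clock: 29.52
tcp_pos: [0.5683, 0.1208, 0.2085]
tool_rot: [2.065, -2.363, -0.004]
wrist_force: [0.6, -0.8, -0.4]
grip_width: 0.0676
grip_force: 35.5
clock: 30.02
tcp_pos: [0.5709, 0.1183, 0.1522]
tool_rot: [-2.06, 2.369, -0.002]
wrist_force: [0.6, -0.2, -1.2]
grip_width: 0.067
grip_force: 35.5
d [ 0.0013 -0.001   0.0598] turn -0.001 rows 2 tcp [0.5709 0.1183 0.1522] t 30.0
```

```bash
python3 -m pendant '0.001 -0.001 0.03 0;0.001 -0.001 0.05 0;0.001 -0.001 0.056 0;0.001 -0.001 0.059 0;0.001 -0.001 0.059 0;0.001 -0.001 0.059 0' && python3 -m pendant '0 0 0 0;0 0 0 0;0 0 0 0;0 0 0 0' 0.085 && python3 -m pendant '0 0 -0.04 0;0 0 -0.08 0;0 0 -0.12 0;0 0 -0.12 0;0 0 -0.12 0;0 0 -0.12 0' && python3 see.py; python3 go.py .452 -.2646 .07 1.04
```

```text
clock: 30.52
tcp_pos: [0.572, 0.1175, 0.0935]
tool_rot: [-2.06, 2.369, -0.003]
wrist_force: [0.4, 0.6, -1.7]
grip_width: 0.0673
grip_force: 35.5
clock: 30.85
tcp_pos: [0.5712, 0.1177, 0.0926]
tool_rot: [-2.062, 2.369, -0.001]
wrist_force: [-0.1, 0.6, 0.3]
grip_width: 0.0851
grip_force: 0.0
clock: 31.35
tcp_pos: [0.5706, 0.1176, 0.2121]
tool_rot: [-2.062, 2.369, -0.001]
wrist_force: [0.1, -0.1, 0.1]
grip_width: 0.0849
grip_force: 0.0
[ 0.4524 -0.2647  1.0746  0.0893  2.    ]
[0.5526 0.0766 0.449  0.8009 1.    ]
[0.5848 0.0766 2.9514 0.6917 2.    ]
d [0.3945 0.0628 0.1404] turn 1.963 rows 16 tcp [0.5692 0.1175 0.2098] t 31.6
```

```bash
python3 -m pendant '0.394 0.063 0 1.5;0.394 0.063 0 1.5;0.394 0.063 0 1.5;0.394 0.063 0 1.5;0.394 0.063 0 1.5;0.394 0.063 0 1.5;0.394 0.063 0 1.5;0.394 0.063 0 1.5;0.394 0.063 0 1.5;0.394 0.063 0 1.5;0.394 0.063 0.03 1.5;0.394 0.063 0.06 1.5' 0.085 && python3 -m pendant '0 0 0.03 0.453;0 0 0.06 0.453;0 0 0.06 0.453;0 0 0.06 0.453;0 0 0.06 0.453;0 0 0.06 0.453;0 0 0.06 0.453' && python3 go.py .452 -.2646 .012 1.05
```

```text
clock: 32.55
tcp_pos: [0.4545, -0.2669, 0.1522]
tool_rot: [0.122, 3.136, -0.004]
wrist_force: [-0.7, -0.1, 0.2]
grip_width: 0.0852
grip_force: 0.0
clock: 33.13
tcp_pos: [0.4537, -0.2639, 0.0916]
tool_rot: [-0.806, -3.036, -0.0]
wrist_force: [0.0, 0.9, 0.0]
grip_width: 0.0847
grip_force: 0.0
d [ 0.0011 -0.0015  0.0796] turn 0.002 rows 2 tcp [ 0.4537 -0.2639  0.0916] t 33.1
```

```bash
python3 -m pendant '0.001 -0.001 0.04 0;0.001 -0.001 0.068 0;0.001 -0.001 0.0785 0;0.001 -0.001 0.0785 0;0.001 -0.001 0.0785 0' && python3 -m pendant '0 0 0 0;0 0 0 0;0 0 0 0;0 0 0 0;0 0 0 0;0 0 0 0;0 0 0 0' 0 30 && python3 -m pendant '0 0 -0.04 0;0 0 -0.08 0;0 0 -0.12 0;0 0 -0.16 0;0 0 -0.2 0;0 0 -0.2 0;0 0 -0.2 0' && python3 go.py j -.0185 0 .21 1.5708
python3 - <<'E'
from h import *
im=optics.get_image("top")[155:240,190:335]; cv2.imwrite("pics/st1.png",cv2.resize(cv2.convertScaleAbs(im,alpha=1.8),(800,469),interpolation=cv2.INTER_CUBIC))
for d in optics.regions_of("top","carton1"): print(np.round(d["bbox"]),round(d["score"],2))
E
```

```text
clock: 33.55
tcp_pos: [0.4524, -0.2642, 0.0135]
tool_rot: [-0.808, -3.035, -0.0]
wrist_force: [0.3, -0.0, 0.9]
grip_width: 0.0851
grip_force: 0.0
clock: 34.13
tcp_pos: [0.4542, -0.2656, 0.0154]
tool_rot: [0.807, 3.032, -0.002]
wrist_force: [-0.3, 0.3, 6.9]
grip_width: 0.0675
grip_force: 35.4
clock: 34.72
tcp_pos: [0.4544, -0.2658, 0.2172]
tool_rot: [0.807, 3.029, -0.005]
wrist_force: [-0.3, -0.2, -0.8]
grip_width: 0.0674
grip_force: 35.1
d [0.0747 0.356  0.0062] turn 1.189 rows 10 tcp [ 0.4544 -0.2658  0.2172] t 34.7
[223. 177. 238. 206.] 0.79
[362. 231. 375. 239.] 0.6
[106. 177. 132. 204.] 0.57
[244. 187. 251. 209.] 0.53
[237. 193. 251. 208.] 0.46
[237. 184. 250. 198.] 0.44
```

View pics/st1.png

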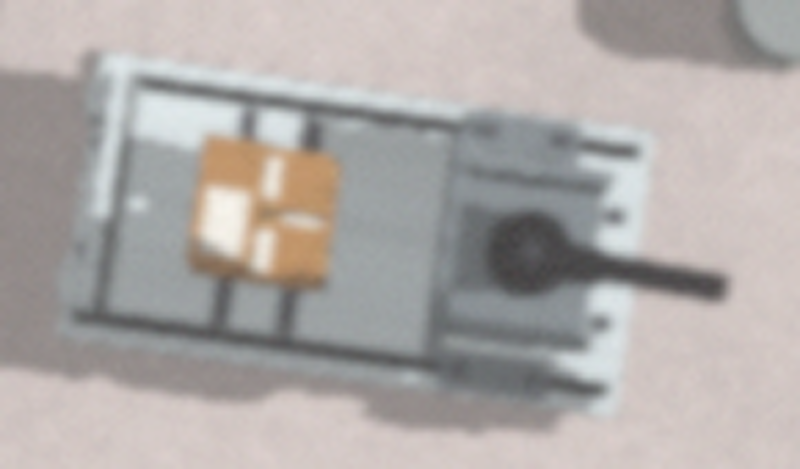

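The crop shows a square stack of five at about (265,212), with the top carton on the fence half and the stop at the right. I'm placing the sixth now.

```bash
python3 -m pendant '0.075 0.356 0 1.189;0.075 0.356 0 1.189;0.075 0.356 0 1.189;0.075 0.356 0 1.189;0.075 0.356 0 1.189;0.075 0.356 0 1.189;0.075 0.356 0 1.189;0.075 0.356 0 1.189;0.075 0.356 0 1.189;0.075 0.356 0 1.189;0.075 0.356 0 1.189;0.075 0.356 0 1.189' && python3 -m pendant '0 0 0.04 0;0 0 0.06 0;0 0 0.06 0;0 0 0.06 0;0 0 0.06 0;0 0 0.06 0' && python3 go.py j -.0185 0 .0935 1.5708
```

```text
clock: 35.82
tcp_pos: [0.5628, 0.0834, 0.2102]
tool_rot: [-2.365, -2.062, 0.007]
wrist_force: [-0.5, -0.1, -1.4]
grip_width: 0.0669
grip_force: 35.0
clock: 36.32
tcp_pos: [0.5656, 0.0814, 0.1549]
tool_rot: [2.369, 2.06, 0.003]
wrist_force: [0.3, 0.1, -0.3]
grip_width: 0.0671
grip_force: 35.0
d [-0.0011  0.0011  0.0614] turn -0.0 rows 2 tcp [0.5656 0.0814 0.1549] t 36.3
```

```bash
python3 -m pendant '-0.001 0.001 0.03 0;-0.001 0.001 0.05 0;-0.001 0.001 0.058 0;-0.001 0.001 0.061 0;-0.001 0.001 0.061 0;-0.001 0.001 0.061 0' && python3 -m pendant '0 0 0 0;0 0 0 0;0 0 0 0;0 0 0 0' 0.085 && python3 -m pendant '0 0 -0.04 0;0 0 -0.08 0;0 0 -0.12 0;0.03 0 -0.15 0;0.06 0 -0.15 0;0.1 0 -0.15 0;0.14 0 -0.15 0;0.18 0 -0.15 0;0.18 0 -0.15 0;0.18 0 -0.15 0'
python3 - <<'E'
from h import *
J=(.5693,.0985,1.432)
def toj(p): 
    c,s=np.cos(J[2]),np.sin(J[2]); d=np.array(p[:2])-J[:2]; return np.round([c*d[0]+s*d[1],-s*d[0]+c*d[1]],4)
f=lambda cx,cy:(190+(cx+.5)/5.517-.5,155+(cy+.5)/5.517-.5)
for nm,pt,z in (("plate L",(443,235),.087),("cheek- outer far",(595,183),.067),("hub",(530,252),.078),("levertip",(724,288),.085),("levermid",(640,270),.075)): print(nm,toj(ray("top",f(*pt),z)))
im=optics.get_image("top")[150:250,190:340]; cv2.imwrite("pics/st2.png",cv2.resize(cv2.convertScaleAbs(im,alpha=1.8),(800,533),interpolation=cv2.INTER_CUBIC))
im=optics.get_image("scene")[140:240,180:330]; cv2.imwrite("pics/sc2.png",cv2.resize(cv2.convertScaleAbs(im,alpha=1.8),(800,533),interpolation=cv2.INTER_CUBIC))
E
```

```text
clock: 36.82
tcp_pos: [0.5724, 0.079, 0.1005]
tool_rot: [2.363, 2.052, 0.015]
wrist_force: [-2.4, -6.3, 22.1]
grip_width: 0.0675
grip_force: 58.7
clock: 37.15
tcp_pos: [0.5654, 0.0807, 0.0926]
tool_rot: [2.37, 2.062, 0.0]
wrist_force: [0.3, -0.6, 0.0]
grip_width: 0.0845
grip_force: 0.0
clock: 37.98
tcp_pos: [0.5897, 0.2609, 0.2413]
tool_rot: [-2.366, -2.066, 0.002]
wrist_force: [-0.2, -0.8, 0.4]
grip_width: 0.0848
grip_force: 0.0
plate L [-0.095  -0.0018]
cheek- outer far [-0.1714 -0.0422]
hub [-0.1417 -0.0002]
levertip [-0.2443  0.0043]
levermid [-0.2005  0.0007]
```

View pics/sc2.png

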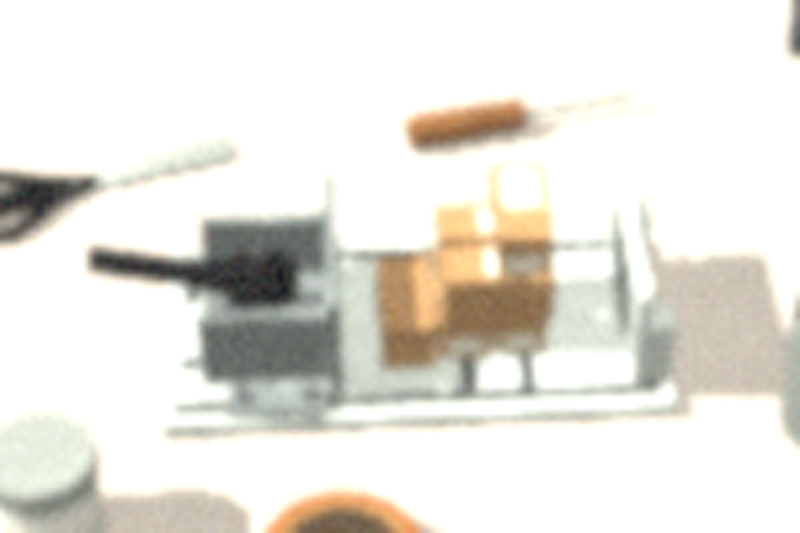

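View pics/st2.png

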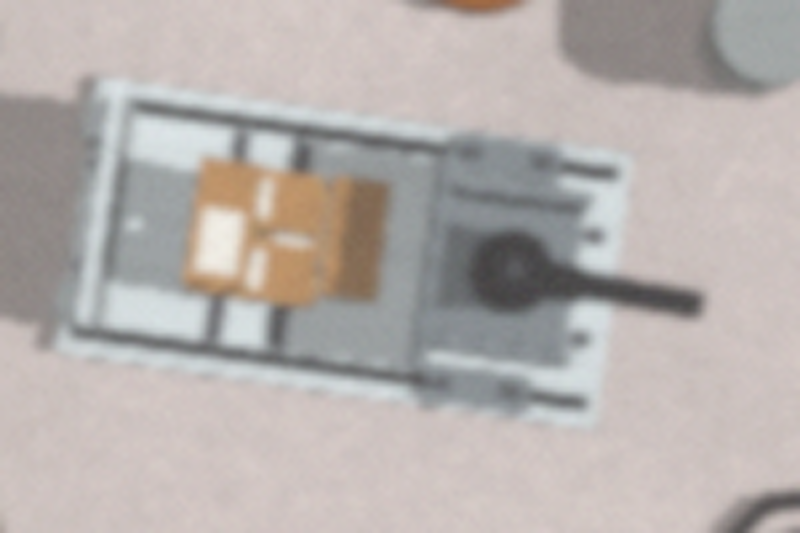

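The top view shows five cartons still stacked. The sixth met the stack on the way down and slid off to the stop side; it now lies at about crop (360,240). I'll measure that carton.

Run:
```python
from h import *
J=(.5693,.0985,1.432)
def toj(p): 
    c,s=np.cos(J[2]),np.sin(J[2]); d=np.array(p[:2])-J[:2]; return np.round([c*d[0]+s*d[1],-s*d[0]+c*d[1]],4)
f=lambda cx,cy:(190+(cx+.5)/5.333-.5,150+(cy+.5)/5.333-.5)
for pt in ((389,182),(380,298),(335,176),(323,300),(386,240)): print(pt,[toj(ray("top",f(*pt),z)) for z in(.012,.045)])
g=lambda cx,cy:(180+(cx+.5)/5.333-.5,140+(cy+.5)/5.333-.5)
for pt in ((380,362),(440,362),(380,258),(415,258),(437,258)): print("sc",pt,[toj(ray("scene",g(*pt),z)) for z in(.012,.045)])
ims=[]
for n,(r,c) in {"top":((180,212),(218,266)),"scene":((165,215),(240,290))}.items():
    im=optics.get_image(n)
    for d in optics.regions_of(n,"carton1"): 
        b=np.round(d["bbox"]); print(n,b,round(d["score"],2))
    im=im[r[0]:r[1],c[0]:c[1]]; ims.append(cv2.resize(cv2.convertScaleAbs(im,alpha=1.2),(400,int(400*im.shape[0]/im.shape[1])),interpolation=cv2.INTER_CUBIC))
h=max(i.shape[0] for i in ims)
cv2.imwrite("pics/fall.png",np.hstack([cv2.copyMakeBorder(i,0,h-i.shape[0],0,0,cv2.BORDER_CONSTANT) for i in ims]))
```

```text
(389, 182) [array([-0.0688, -0.0444]), array([-0.0687, -0.0413])]
(380, 298) [array([-0.0732,  0.0219]), array([-0.073 ,  0.0235])]
(335, 176) [array([-0.0378, -0.0433]), array([-0.0384, -0.0402])]
(323, 300) [array([-0.0413,  0.0277]), array([-0.0418,  0.0292])]
(386, 240) [array([-0.0719, -0.0113]), array([-0.0717, -0.0089])]
sc (380, 362) [array([-0.0701, -0.0319]), array([-0.0709, -0.065 ])]
sc (440, 362) [array([-0.0331, -0.034 ]), array([-0.0352, -0.0669])]
sc (380, 258) [array([-0.0663,  0.0638]), array([-0.0673,  0.0273])]
sc (415, 258) [array([-0.0435,  0.0626]), array([-0.0453,  0.0261])]
sc (437, 258) [array([-0.0292,  0.0618]), array([-0.0316,  0.0253])]
top [221. 181. 239. 206.] 0.73
top [239. 192. 249. 210.] 0.73
top [238. 181. 253. 194.] 0.49
top [323. 144. 342. 169.] 0.43
top [241. 196. 252. 198.] 0.36
scene [251. 191. 264. 210.] 0.77
scene [275. 173. 282. 191.] 0.71
scene [262. 198. 270. 205.] 0.62
scene [360. 177. 382. 201.] 0.52
scene [262. 186. 287. 200.] 0.49
```

View pics/fall.png

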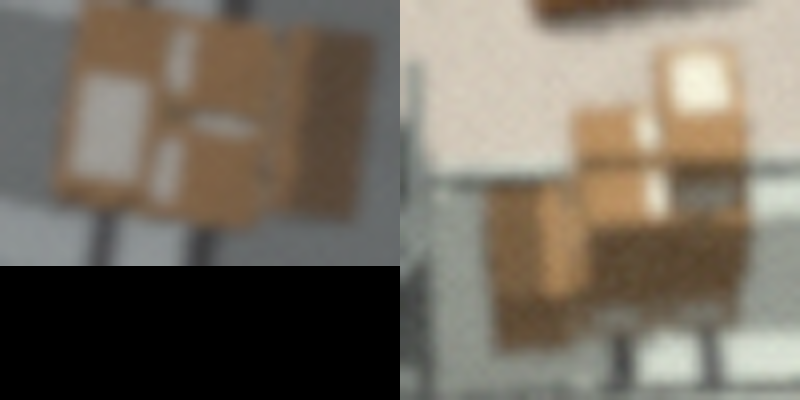

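The sixth carton lies flat on the bed at jig (-0.0555, -0.0075), turned about 0.06 rad. I'll pick it up again with a higher grip so the gripper body clears the stop.

```bash
python3 go.py j -.0555 -.0075 .14 1.63
```

```text
d [-0.2159  0.0093  0.1024] turn -0.061 rows 6 tcp [0.5902 0.2576 0.2423] t 38.3
```

```bash
python3 -m pendant '-0.216 0.009 0 -0.061;-0.216 0.009 0 -0.061;-0.216 0.009 0 -0.061;-0.216 0.009 0 -0.061;-0.216 0.009 0 -0.061;-0.216 0.009 0 -0.061;-0.216 0.009 0.04 -0.061;-0.216 0.009 0.08 -0.061;-0.216 0.009 0.1 -0.061;-0.216 0.009 0.1 -0.061;-0.216 0.009 0.1 -0.061;-0.216 0.009 0.1 -0.061' 0.085 && python3 go.py j -.0555 -.0075 .033 1.63
```

```text
clock: 39.28
tcp_pos: [0.5706, 0.0436, 0.1441]
tool_rot: [2.305, 2.131, 0.003]
wrist_force: [0.5, -0.1, 0.2]
grip_width: 0.0848
grip_force: 0.0
d [-0.0013 -0.0017  0.1111] turn 0.001 rows 3 tcp [0.5706 0.0436 0.1441] t 39.3
```

```bash
python3 -m pendant '-0.001 -0.002 0.03 0;-0.001 -0.002 0.06 0;-0.001 -0.002 0.08 0;-0.001 -0.002 0.1 0;-0.001 -0.002 0.11 0;-0.001 -0.002 0.11 0;-0.001 -0.002 0.11 0' && python3 -m pendant '0 0 0 0;0 0 0 0;0 0 0 0;0 0 0 0;0 0 0 0;0 0 0 0;0 0 0 0' 0 40 && python3 go.py j -.0555 -.0075 .033 1.63
```

```text
clock: 39.87
tcp_pos: [0.5686, 0.043, 0.0337]
tool_rot: [2.305, 2.132, 0.002]
wrist_force: [-0.2, -0.3, -0.8]
grip_width: 0.0851
grip_force: 0.0
clock: 40.45
tcp_pos: [0.5694, 0.0429, 0.0349]
tool_rot: [2.304, 2.131, 0.005]
wrist_force: [-0.5, -0.2, 5.4]
grip_width: 0.0672
grip_force: 45.2
d [-0.0005 -0.0004  0.0019] turn 0.002 rows 1 tcp [0.5694 0.0429 0.0349] t 40.5
```

```bash
python3 -m pendant '0 0 -0.02 0;0 0 -0.05 0;0 0 -0.08 0;0 0 -0.12 0;0 0 -0.13 0;0 0 -0.13 0;0 0 -0.13 0' && python3 go.py j -.0195 0 .15 1.5708
python3 - <<'E'
from h import *
a=optics.get_image("scene")[130:220,200:320];b=optics.get_image("top")[165:225,205:295]
f=lambda i:cv2.resize(cv2.convertScaleAbs(i,alpha=1.2),(400,int(400*i.shape[0]/i.shape[1])),interpolation=cv2.INTER_CUBIC)
a,b=f(a),f(b); cv2.imwrite("pics/held.png",np.hstack([a,cv2.copyMakeBorder(b,0,a.shape[0]-b.shape[0],0,0,cv2.BORDER_CONSTANT)]))
E
```

```text
clock: 41.03
tcp_pos: [0.5678, 0.0429, 0.1632]
tool_rot: [2.305, 2.132, 0.003]
wrist_force: [-0.7, -0.4, -1.5]
grip_width: 0.0671
grip_force: 45.3
d [ 0.0361 -0.004   0.0132] turn 0.061 rows 1 tcp [0.5678 0.0429 0.1632] t 41.0
```

View pics/held.png

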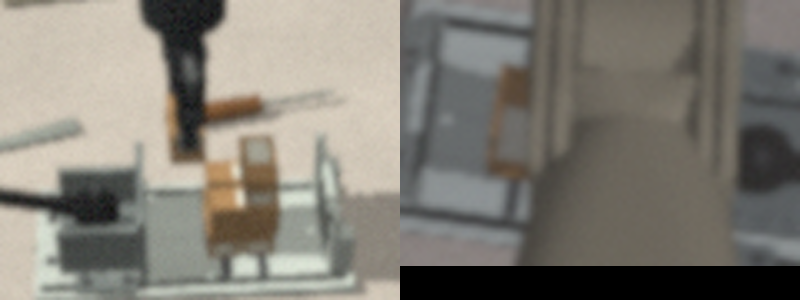

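The carton is held level (finger at about pixel 190,110 in the scene half), and the stack of five is intact. I'm placing it.

```bash
python3 -m pendant '0.02 -0.002 0 0.061;0.037 -0.004 0 0.061;0.037 -0.004 0.01 0.061;0.037 -0.004 0.02 0.061;0.037 -0.004 0.03 0.061;0.037 -0.004 0.03 0.061;0.037 -0.004 0.03 0.061' && python3 go.py j -.0185 0 .1005 1.5708
```

```text
clock: 41.72
tcp_pos: [0.5645, 0.0795, 0.1302]
tool_rot: [-2.369, -2.059, 0.005]
wrist_force: [0.1, -0.3, -0.9]
grip_width: 0.0668
grip_force: 45.2
d [0.001  0.0023 0.0297] turn -0.001 rows 1 tcp [0.5645 0.0795 0.1302] t 41.7
```

```bash
python3 -m pendant '0.001 0.002 0.01 0;0.001 0.002 0.018 0;0.001 0.002 0.022 0;0.001 0.002 0.024 0;0.001 0.002 0.024 0;0.001 0.002 0.024 0' && python3 go.py j -.0185 0 .1005 1.5708
```

```text
clock: 42.22
tcp_pos: [0.5681, 0.0808, 0.1082]
tool_rot: [-2.37, -2.062, 0.0]
wrist_force: [-0.5, -0.4, -0.4]
grip_width: 0.0675
grip_force: 45.2
d [-0.0008 -0.0012  0.0077] turn -0.0 rows 1 tcp [0.5681 0.0808 0.1082] t 42.2
```

```bash
python3 -m pendant '-0.001 -0.001 0.003 0;-0.001 -0.001 0.005 0;-0.001 -0.001 0.007 0;-0.001 -0.001 0.007 0;-0.001 -0.001 0.007 0' && python3 go.py j -.0185 0 .1 1.5708
```

```text
clock: 42.63
tcp_pos: [0.567, 0.0801, 0.1013]
tool_rot: [-2.37, -2.062, -0.0]
wrist_force: [-0.8, -0.6, -1.9]
grip_width: 0.0669
grip_force: 45.2
d [ 0.0001 -0.0003  0.0013] turn -0.0 rows 1 tcp [0.567  0.0801 0.1013] t 42.6
```

```bash
python3 -m pendant '0 0 0.001 0;0 0 0.001 0' && python3 -m pendant '0 0 0 0;0 0 0 0;0 0 0 0;0 0 0 0' 0.085 && python3 -m pendant '0 0 -0.03 0;0 0 -0.07 0;0 0 -0.1 0;-0.04 0 -0.1 0;-0.08 0 -0.1 0;-0.12 0 -0.1 0;-0.15 0 -0.1 0;-0.15 0 -0.1 0;-0.15 0 -0.1 0' && python3 go.py j -.174 -.044 .12 1.5708
python3 - <<'E'
from h import *
a=optics.get_image("scene")[130:220,200:320];b=optics.get_image("top")[165:225,205:295]
f=lambda i:cv2.resize(cv2.convertScaleAbs(i,alpha=1.2),(400,int(400*i.shape[0]/i.shape[1])),interpolation=cv2.INTER_CUBIC)
a,b=f(a),f(b); cv2.imwrite("pics/six.png",np.hstack([a,cv2.copyMakeBorder(b,0,a.shape[0]-b.shape[0],0,0,cv2.BORDER_CONSTANT)]))
E
```

```text
clock: 42.8
tcp_pos: [0.5673, 0.08, 0.101]
tool_rot: [2.37, 2.062, 0.001]
wrist_force: [-1.0, -0.7, 3.7]
grip_width: 0.0671
grip_force: 45.6
clock: 43.13
tcp_pos: [0.5671, 0.08, 0.1002]
tool_rot: [-2.37, -2.062, 0.0]
wrist_force: [0.5, -0.1, 0.4]
grip_width: 0.0845
grip_force: 0.0
clock: 43.88
tcp_pos: [0.5461, -0.0699, 0.2003]
tool_rot: [-2.373, -2.058, -0.0]
wrist_force: [-0.2, -0.8, 0.0]
grip_width: 0.085
grip_force: 0.0
d [-0.0039  0.0437  0.0803] turn -0.003 rows 3 tcp [ 0.5461 -0.0699  0.2003] t 43.9
```

View pics/six.png

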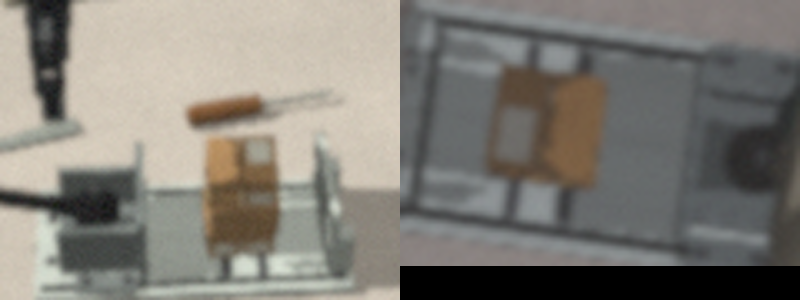

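All six are now stacked in three layers (about pixel 240,195 in the scene half and 548,125 in the top half). Next is the cheek.

```bash
python3 -m pendant '-0.004 0.03 0.03 -0.003;-0.004 0.044 0.07 -0.003;-0.004 0.044 0.08 -0.003;-0.004 0.044 0.08 -0.003;-0.004 0.044 0.08 -0.003;-0.004 0.044 0.08 -0.003;-0.004 0.044 0.08 -0.003' 0.024 40 && python3 go.py j -.174 -.044 .062 1.5708
```

```text
clock: 44.57
tcp_pos: [0.5903, -0.0783, 0.1225]
tool_rot: [2.364, 2.065, 0.003]
wrist_force: [0.1, -0.2, 0.1]
grip_width: 0.0239
grip_force: 0.0
d [-0.0018 -0.0015  0.0605] turn 0.004 rows 2 tcp [ 0.5903 -0.0783  0.1225] t 44.6
```

```bash
python3 -m pendant '-0.002 -0.0015 0.02 0;-0.002 -0.0015 0.035 0;-0.002 -0.0015 0.045 0;-0.002 -0.0015 0.053 0;-0.002 -0.0015 0.06 0;-0.002 -0.0015 0.06 0;-0.002 -0.0015 0.06 0' && python3 -m pendant '0 0 0 0;0 0 0 0;0 0 0 0;0 0 0 0;0 0 0 0' 0 40 && python3 go.py j -.174 -.044 .062 1.5708
```

```text
clock: 45.15
tcp_pos: [0.5876, -0.0804, 0.0605]
tool_rot: [2.367, 2.065, 0.0]
wrist_force: [-0.0, -0.4, -0.8]
grip_width: 0.0238
grip_force: 0.0
clock: 45.57
tcp_pos: [0.5893, -0.0807, 0.0613]
tool_rot: [2.365, 2.064, 0.003]
wrist_force: [4.3, -0.8, -0.3]
grip_width: 0.0065
grip_force: 44.9
d [ 0.0007 -0.0006 -0.0007] turn 0.003 rows 1 tcp [ 0.5893 -0.0807  0.0613] t 45.6
```

```bash
python3 -m pendant '0.01 0 0 0;0.02 0 0 0;0.03 0 0 0;0.04 0 0 0;0.05 0 0 0;0.06 0 0 0;0.068 0 0 0;0.075 0 0 0;0.082 0 0 0;0.088 0 0 0;0.092 0 0 0;0.092 0 0 0' && python3 -m pendant '0.002 0 0 0;0.004 0 0 0;0.006 0 0 0;0.008 0 0 0;0.008 0 0 0' && python3 go.py j -.0685 -.044 .062 1.5708
```

```text
clock: 46.57
tcp_pos: [0.6017, 0.0092, 0.0613]
tool_rot: [2.364, 2.061, -0.001]
wrist_force: [2.8, -5.8, 0.6]
grip_width: 0.0064
grip_force: 44.9
clock: 46.98
tcp_pos: [0.6026, 0.0163, 0.0613]
tool_rot: [2.364, 2.06, -0.003]
wrist_force: [2.8, -6.4, 0.9]
grip_width: 0.0067
grip_force: 45.0
d [ 0.0083 -0.0004 -0.0007] turn 0.001 rows 1 tcp [0.6026 0.0163 0.0613] t 47.0
```

```bash
python3 -m pendant '0.002 0 0 0;0.004 0 0 0;0.004 0 0 0' && python3 -m pendant '0.001 0 0 0;0.002 0 0 0;0.002 0 0 0' && python3 -m pendant '0.001 0 0 0;0.002 0 0 0;0.002 0 0 0'| grep -E "tcp_pos|wrist"
```

```text
clock: 47.23
tcp_pos: [0.6032, 0.0202, 0.0613]
tool_rot: [2.364, 2.059, -0.003]
wrist_force: [2.5, -6.5, 0.7]
grip_width: 0.0069
grip_force: 45.0
clock: 47.48
tcp_pos: [0.6034, 0.0219, 0.0613]
tool_rot: [2.364, 2.059, -0.003]
wrist_force: [3.4, -6.5, 1.2]
grip_width: 0.0066
grip_force: 45.0
tcp_pos: [0.6037, 0.0239, 0.0613]
wrist_force: [3.8, -6.3, 1.2]
```

```bash
python3 -m pendant '0.001 0 0 0;0.002 0 0 0;0.002 0 0 0' | grep -E "tcp_pos|wrist"; python3 -m pendant '0.001 0 0 0;0.001 0 0 0'| grep -E "tcp_pos|wrist"
```

```text
tcp_pos: [0.6039, 0.0251, 0.0614]
wrist_force: [2.9, -9.3, 0.9]
tcp_pos: [0.6039, 0.0255, 0.0613]
wrist_force: [2.6, -11.0, 1.4]
```

```bash
python3 -m pendant '0.001 0 0 0;0.0015 0 0 0;0.0015 0 0 0' | grep -E "tcp_pos|wrist"; python3 -m pendant '0 0 0 0;0 0 0 0;0 0 0 0' 0.024 | grep -E "tcp_pos|wrist|width"; python3 -m pendant '0 0 -0.04 0;0 0 -0.08 0;-0.03 0 -0.12 0;-0.06 0 -0.12 0;-0.1 0 -0.12 0;-0.14 0 -0.12 0;-0.18 0 -0.12 0;-0.2 0 -0.12 0;-0.2 0 -0.12 0' 0.04
python3 - <<'E'
from h import *
J=(.5693,.0985,1.432)
a=optics.get_image("scene")[130:220,200:320];b=optics.get_image("top")[160:230,195:300]
for q in ("lever","stop_face"): print([(np.round(d["bbox"]),round(d["score"],2)) for d in optics.regions_of("top",q)])
f=lambda i:cv2.resize(cv2.convertScaleAbs(i,alpha=1.5),(400,int(400*i.shape[0]/i.shape[1])),interpolation=cv2.INTER_CUBIC)
a,b=f(a),f(b); cv2.imwrite("pics/snug.png",np.hstack([a,cv2.copyMakeBorder(b,0,a.shape[0]-b.shape[0],0,0,cv2.BORDER_CONSTANT)]))
E
```

```text
tcp_pos: [0.6039, 0.0255, 0.0614]
wrist_force: [2.4, -14.2, 1.4]
tcp_pos: [0.6017, 0.0314, 0.0599]
wrist_force: [-0.5, 0.7, 0.1]
grip_width: 0.024
clock: 49.4
tcp_pos: [0.5748, -0.1705, 0.1801]
tool_rot: [2.372, 2.06, -0.002]
wrist_force: [0.2, 0.4, -1.0]
grip_width: 0.04
grip_force: 0.0
[(array([244., 188., 284., 206.]), 0.9)]
[(array([234., 168., 283., 221.]), 0.63)]
```

View pics/snug.png

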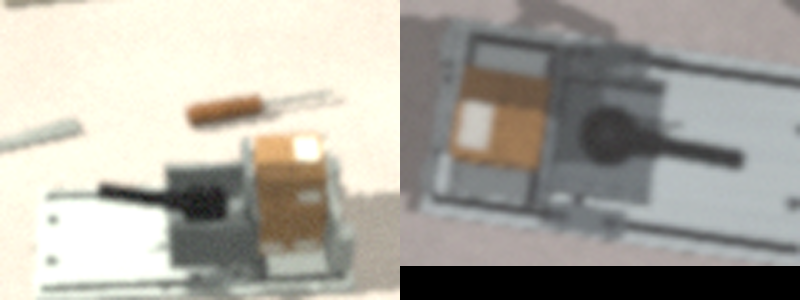

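The stack is snug between stop and fence, with the lever pointing back at about crop (690,150). Now I'll measure the lever angle.

```bash
cat > lev.py <<'E'
from h import *
J=(.5693,.0985,1.432)
def toj(p):
    c,s=np.cos(J[2]),np.sin(J[2]); d=p[:,:2]-np.array(J[:2]); return np.c_[c*d[:,0]+s*d[:,1],-s*d[:,0]+c*d[:,1]]
for n,h in (("top",.074),("scene",.07)):
    optics.get_image(n); D=optics.regions_of(n,"lever")[:1]
    if not D: print(n,"none"); continue
    ys,xs=np.nonzero(D[0]["region"]); P=toj(np.array([ray(n,(u,v),h) for u,v in zip(xs,ys)]))
    a=P[P[:,0]<P[:,0].min()+.06]; v=cv2.fitLine(a.astype(np.float32),cv2.DIST_L2,0,.001,.001).ravel()
    print(n,round(D[0]["score"],2),"extent",P.min(0).round(4),P.max(0).round(4),"slope angle",round(float(np.arctan(-v[1]/v[0])),3),"armcentroid",a.mean(0).round(4))
E
python3 lev.py; python3 go.py j -.12 .004 .13 1.53
```

```text
top 0.77 extent [-0.1408 -0.0221] [-0.0187  0.0224] slope angle 0.043 armcentroid [-0.1101  0.0035]
scene 0.68 extent [-0.1357 -0.0454] [-0.013   0.0129] slope angle 0.286 armcentroid [-0.104  -0.0024]
d [ 0.141  -0.0463  0.0503] turn 0.046 rows 4 tcp [ 0.5758 -0.1657  0.1802] t 49.8
```

```bash
python3 go.py j -.1234 .0039 .06 1.526; python3 -m pendant '0.04 -0.02 0 0.046;0.08 -0.046 0.02 0.046;0.12 -0.046 0.04 0.046;0.138 -0.046 0.06 0.046;0.138 -0.046 0.07 0.046;0.138 -0.046 0.07 0.046;0.138 -0.046 0.07 0.046;0.138 -0.046 0.07 0.046' 0.04 60 && python3 go.py j -.1234 .0039 .06 1.526
```

```text
d [ 0.1376 -0.0462  0.1203] turn 0.05 rows 5 tcp [ 0.5758 -0.1657  0.1802] t 49.8
clock: 50.47
tcp_pos: [0.55, -0.0247, 0.1114]
tool_rot: [2.413, 2.009, 0.002]
wrist_force: [1.4, 0.3, -0.8]
grip_width: 0.0402
grip_force: 0.0
d [ 0.0012 -0.002   0.0514] turn 0.001 rows 2 tcp [ 0.55   -0.0247  0.1114] t 50.5
```

```bash
python3 -m pendant '0.001 -0.002 0.02 0;0.001 -0.002 0.035 0;0.001 -0.002 0.045 0;0.001 -0.002 0.051 0;0.001 -0.002 0.051 0;0.001 -0.002 0.051 0' && python3 -m pendant '0 0 0 0;0 0 0 0;0 0 0 0;0 0 0 0;0 0 0 0' 0 60 && python3 go.py j -.1234 .0039 .06 1.526
```

```text
clock: 50.97
tcp_pos: [0.5476, -0.0233, 0.0598]
tool_rot: [2.415, 2.009, 0.001]
wrist_force: [-0.6, 0.1, 0.2]
grip_width: 0.0401
grip_force: 0.0
clock: 51.38
tcp_pos: [0.5483, -0.0231, 0.0604]
tool_rot: [2.413, 2.009, 0.002]
wrist_force: [0.9, -1.1, 4.0]
grip_width: 0.0136
grip_force: 60.6
d [-0.0001  0.      0.0004] turn 0.001 rows 1 tcp [ 0.5483 -0.0231  0.0604] t 51.4
```

```bash
python3 -m pendant '0.0004 -0.0087 0 0.1;0.0017 -0.0173 0 0.2;0.0039 -0.0257 0 0.3;0.0069 -0.0339 0 0.4;0.0106 -0.0417 0 0.5;0.0126 -0.0451 0 0.545;0.0126 -0.0451 0 0.545' && python3 go.py j -.1234 .0039 .06 1.526
```

```text
clock: 51.97
tcp_pos: [0.5059, -0.0021, 0.0603]
tool_rot: [2.864, 1.286, 0.003]
wrist_force: [0.4, -0.7, 3.9]
grip_width: 0.0139
grip_force: 60.7
d [0.0125 0.0458 0.0005] turn -0.543 rows 5 tcp [ 0.5059 -0.0021  0.0603] t 52.0
```

```bash
python3 -m pendant '0 0 -0.003 0;0 0 -0.006 0;0 0 -0.0085 0;0 0 -0.0085 0;0 0 -0.0085 0'
```

```text
clock: 52.38
tcp_pos: [0.5056, -0.0019, 0.0673]
tool_rot: [-2.865, -1.287, -0.002]
wrist_force: [4.6, 1.8, -7.0]
grip_width: 0.0142
grip_force: 59.3
```

```bash
python3 -m pendant '0 0 -0.0015 0;0 0 -0.0015 0;0 0 -0.0015 0'
```

```text
clock: 52.63
tcp_pos: [0.5056, -0.0019, 0.0687]
tool_rot: [-2.865, -1.287, -0.002]
wrist_force: [6.0, 2.3, -6.9]
grip_width: 0.0142
grip_force: 59.3
```

```bash
python3 -m pendant '0.0004 0.0087 0 -0.1;0.0017 0.0173 0 -0.2;0.0039 0.0257 0 -0.3;0.0069 0.0339 0 -0.4;0.0106 0.0417 0 -0.5;0.0152 0.0491 0 -0.6;0.0205 0.056 0 -0.7;0.0264 0.0624 0 -0.8;0.0329 0.0681 0 -0.9;0.04 0.0732 0 -1.0;0.0475 0.0775 0 -1.1;0.0537 0.0804 0 -1.178' && python3 go.py j -.1234 .0039 .06 1.526
```

```text
clock: 53.63
tcp_pos: [0.6024, -0.0162, 0.0685]
tool_rot: [1.663, 2.663, 0.0]
wrist_force: [6.0, -0.7, -6.9]
grip_width: 0.0139
grip_force: 59.3
d [ 0.0175 -0.0517  0.0084] turn 0.638 rows 6 tcp [ 0.6024 -0.0162  0.0685] t 53.6
```

```bash
python3 -m pendant '0 0 0 0;0 0 0.003 0;0 0 0.006 0;0 0 0.009 0;0 0 0.0095 0;0 0 0.0095 0' && python3 -m pendant '0 0 0 0;0 0 0 0;0 0 0 0' 0.022 && python3 -m pendant '0 0 0 0;0 0 0 0;0 0 0 0;0 0 0 0' 0 60;  python3 go.py j -.1234 .0039 .06 1.526
```

```text
clock: 54.13
tcp_pos: [0.6026, -0.0161, 0.0606]
tool_rot: [1.667, 2.659, 0.002]
wrist_force: [5.3, -0.8, 0.4]
grip_width: 0.014
grip_force: 60.2
clock: 54.38
tcp_pos: [0.5998, -0.0154, 0.0595]
tool_rot: [-1.667, -2.661, 0.001]
wrist_force: [0.9, -0.3, 0.4]
grip_width: 0.0223
grip_force: 0.6
clock: 54.72
tcp_pos: [0.6012, -0.0151, 0.0599]
tool_rot: [1.668, 2.662, 0.002]
wrist_force: [4.0, 2.6, -0.5]
grip_width: 0.0138
grip_force: 58.7
d [ 0.0157 -0.051  -0.0002] turn 0.635 rows 6 tcp [ 0.6012 -0.0151  0.0599] t 54.7
```

```bash
python3 -m pendant '0.0004 -0.0087 0 0.1;0.0017 -0.0173 0 0.2;0.0039 -0.0257 0 0.3;0.0069 -0.0339 0 0.4;0.0106 -0.0417 0 0.5;0.0152 -0.0491 0 0.6;0.0205 -0.056 0 0.7;0.0264 -0.0624 0 0.8' && python3 go.py j -.1234 .0039 .06 1.526
```

```text
clock: 55.38
tcp_pos: [0.5335, -0.0188, 0.0599]
tool_rot: [2.577, 1.796, 0.003]
wrist_force: [5.8, 2.0, -2.8]
grip_width: 0.0139
grip_force: 58.8
d [ 0.001   0.0155 -0.0001] turn -0.17 rows 2 tcp [ 0.5335 -0.0188  0.0599] t 55.4
```

```bash
python3 -m pendant '0.0004 -0.0087 0 0.1;0.0017 -0.0173 0 0.2;0.0039 -0.0257 0 0.3;0.0059 -0.0315 0 0.37;0.0059 -0.0315 0 0.37' && python3 go.py j -.1234 .0039 .06 1.526
```

```text
clock: 55.8
tcp_pos: [0.5064, -0.0023, 0.06]
tool_rot: [2.861, 1.294, 0.004]
wrist_force: [6.9, 1.3, -6.0]
grip_width: 0.0143
grip_force: 58.5
d [0.012  0.0453 0.0001] turn -0.538 rows 5 tcp [ 0.5064 -0.0023  0.06  ] t 55.8
```

```bash
python3 -m pendant '0 0 -0.003 0;0 0 -0.006 0;0 0 -0.009 0;0 0 -0.0095 0;0 0 -0.0095 0' && python3 -m pendant '0 0 -0.0005 0;0 0 -0.0005 0'
```

```text
clock: 56.22
tcp_pos: [0.5065, -0.0024, 0.069]
tool_rot: [2.861, 1.297, 0.003]
wrist_force: [7.6, 2.0, -7.2]
grip_width: 0.0136
grip_force: 58.8
clock: 56.38
tcp_pos: [0.5064, -0.0024, 0.0694]
tool_rot: [2.861, 1.297, 0.003]
wrist_force: [6.5, 2.2, -7.2]
grip_width: 0.0143
grip_force: 58.8
```

```bash
python3 -m pendant '0.0004 0.0087 0 -0.1;0.0017 0.0173 0 -0.2;0.0039 0.0257 0 -0.3;0.0069 0.0339 0 -0.4;0.0106 0.0417 0 -0.5;0.0152 0.0491 0 -0.6;0.0205 0.056 0 -0.7;0.0264 0.0624 0 -0.8;0.0329 0.0681 0 -0.9;0.04 0.0732 0 -1.0;0.0475 0.0775 0 -1.1;0.0537 0.0804 0 -1.178' && python3 -m pendant '0 0 0 0;0 0 0.003 0;0 0 0.006 0;0 0 0.009 0;0 0 0.01 0;0 0 0.01 0' && python3 -m pendant '0 0 0 0;0 0 0 0;0 0 0 0' 0.022 && python3 go.py j -.1234 .0039 .06 1.526
```

```text
clock: 57.38
tcp_pos: [0.6017, -0.0162, 0.0685]
tool_rot: [1.653, 2.671, -0.004]
wrist_force: [4.6, -1.5, -6.1]
grip_width: 0.0136
grip_force: 58.8
clock: 57.88
tcp_pos: [0.6018, -0.0162, 0.06]
tool_rot: [1.657, 2.667, -0.002]
wrist_force: [4.8, -2.8, -1.9]
grip_width: 0.0136
grip_force: 59.5
clock: 58.13
tcp_pos: [0.5994, -0.0147, 0.0592]
tool_rot: [-1.655, -2.666, 0.002]
wrist_force: [0.7, 1.2, 0.1]
grip_width: 0.0219
grip_force: 0.0
d [ 0.015  -0.0496 -0.0006] turn 0.643 rows 6 tcp [ 0.5994 -0.0147  0.0592] t 58.1
```

Regrip a touch firmer and turn on, watching the force.

```bash
python3 -m pendant '0 0 0 0;0 0 0 0;0 0 0 0;0 0 0 0' 0 80 && python3 -m pendant '0.0004 -0.0087 0 0.1;0.0017 -0.0173 0 0.2;0.0028 -0.0219 0 0.25' && python3 -m pendant '0.0004 -0.0087 0 0.1;0.0011 -0.0129 0 0.15' ; python3 go.py j -.1234 .0039 .06 1.526
```

```text
clock: 58.47
tcp_pos: [0.601, -0.0143, 0.0596]
tool_rot: [-1.656, -2.668, -0.002]
wrist_force: [1.2, 3.2, -1.1]
grip_width: 0.0136
grip_force: 78.2
clock: 58.72
tcp_pos: [0.5826, -0.0217, 0.0599]
tool_rot: [1.976, 2.439, 0.007]
wrist_force: [9.0, 4.2, -8.4]
grip_width: 0.0137
grip_force: 78.5
clock: 58.88
tcp_pos: [0.5677, -0.0238, 0.0598]
tool_rot: [2.159, 2.281, 0.002]
wrist_force: [3.2, 2.4, -4.0]
grip_width: 0.0136
grip_force: 79.7
d [ 0.0017 -0.0193 -0.0003] turn 0.239 rows 2 tcp [ 0.5677 -0.0238  0.0598] t 58.9
```

```bash
python3 -m pendant '0.0004 -0.0087 0 0.1;0.0011 -0.0129 0 0.15' && python3 -m pendant '0.0004 -0.0087 0 0.1;0.0011 -0.0129 0 0.15' | grep -E "tcp|wrist"; python3 -m pendant '0.0004 -0.0087 0 0.1;0.0011 -0.0129 0 0.15' | grep -E "tcp|wrist"; python3 go.py j -.1234 .0039 .06 1.526
```

```text
clock: 59.05
tcp_pos: [0.5561, -0.0234, 0.0599]
tool_rot: [2.322, 2.113, 0.005]
wrist_force: [7.2, 2.1, -7.4]
grip_width: 0.0136
grip_force: 79.5
tcp_pos: [0.5449, -0.0216, 0.0601]
wrist_force: [-3.7, 1.8, -3.0]
tcp_pos: [0.5306, -0.0169, 0.0598]
wrist_force: [5.4, 3.1, -4.8]
d [ 0.0011  0.0188 -0.0001] turn -0.212 rows 2 tcp [ 0.5306 -0.0169  0.0598] t 59.4
```

```bash
cat > ft.py <<'E'
from h import *
s=robot.read_state(); T=R.from_rotvec(s["tool_rot"]).as_matrix(); J=(.5693,.0985,1.432)
print("t %.1f"%s["clock"],"F tool",(T.T@s["wrist_force"]).round(1),"M tool",(T.T@s["ft_torque"]).round(2),"theta",round(float(np.pi/2-((np.arctan2(T[1,1],T[0,1])-J[2]+.6)%np.pi-.6)),3),"z",s["tcp_pos"][2].round(4),"w",round(s["grip_width"],4))
E
python3 ft.py; python3 -m pendant '0.0001 -0.0044 0 0.05;0.0004 -0.0087 0 0.1;0.0004 -0.0087 0 0.1;0.0004 -0.0087 0 0.1' >/dev/null; python3 ft.py;python3 -m pendant '0.0001 0.0044 0 -0.05;0.0004 0.0087 0 -0.1;0.0004 0.0087 0 -0.1;0.0004 0.0087 0 -0.1' >/dev/null; python3 ft.py; python3 -m pendant '0.0001 -0.0044 0 0.05;0.0004 -0.0087 0 0.1;0.0004 -0.0087 0 0.1;0.0004 -0.0087 0 0.1' >/dev/null; python3 ft.py
```

```text
t 59.4 F tool [4.9 3.7 4.8] M tool [-0.7   0.79  0.28] theta 0.257 z 0.0598 w 0.014
t 59.7 F tool [3.6 4.4 7.3] M tool [-0.98  0.82 -0.1 ] theta 0.352 z 0.06 w 0.0135
t 60.0 F tool [4.7 4.2 3.8] M tool [-0.68  0.88  0.24] theta 0.253 z 0.0597 w 0.0133
t 60.4 F tool [4.8 5.7 6.1] M tool [-0.97  0.91 -0.13] theta 0.352 z 0.06 w 0.0141
```

```bash
python3 -m pendant '0 0 -0.003 0;0 0 -0.006 0;0 0 -0.009 0;0 0 -0.009 0' >/dev/null; python3 ft.py; for i in 1 2 3; do python3 -m pendant '0 0 -0.001 0;0 0 -0.001 0' >/dev/null; python3 ft.py; done
```

```text
t 60.7 F tool [5.  4.3 7.8] M tool [-0.84  0.93  0.33] theta 0.353 z 0.0689 w 0.0134
t 60.9 F tool [5.1 3.3 7.8] M tool [-0.85  1.02  0.37] theta 0.353 z 0.0697 w 0.0136
t 61.0 F tool [ 6.8  5.5 11.2] M tool [-1.12  1.15  0.45] theta 0.354 z 0.0699 w 0.0136
t 61.2 F tool [ 6.7  7.2 17.3] M tool [-1.34  1.32  0.52] theta 0.354 z 0.0701 w 0.0136
```

```bash
python3 -m pendant '0 0 0.0022 0;0 0 0.0022 0' >/dev/null; python3 ft.py; python3 -m pendant '0.0001 0.0044 0 -0.05;0.0004 0.0087 0 -0.1;0.0004 0.0087 0 -0.1;0.0004 0.0087 0 -0.1' >/dev/null; python3 ft.py; python3 -m pendant '0.0001 -0.0044 0 0.05;0.0004 -0.0087 0 0.1;0.0004 -0.0087 0 0.1;0.0004 -0.0087 0 0.1' >/dev/null; python3 ft.py; python3 -m pendant '0.0001 0.0044 0 -0.05;0.0004 0.0087 0 -0.1;0.0004 0.0087 0 -0.1;0.0004 0.0087 0 -0.1' >/dev/null; python3 ft.py
```

```text
t 61.4 F tool [5.4 4.2 8.2] M tool [-0.82  0.98  0.37] theta 0.354 z 0.0689 w 0.0139
t 61.7 F tool [4.6 4.4 6.3] M tool [-0.81  0.85  0.33] theta 0.253 z 0.0691 w 0.0137
t 62.0 F tool [4.8 4.  7.6] M tool [-0.79  0.95  0.36] theta 0.354 z 0.0694 w 0.0136
t 62.4 F tool [4.8 3.9 7.8] M tool [-0.87  0.9   0.34] theta 0.253 z 0.0691 w 0.0134
```

```bash
python3 -m pendant '0.0004 0.0087 0 -0.1;0.0017 0.0173 0 -0.2;0.0039 0.0257 0 -0.3;0.0069 0.0339 0 -0.4;0.0106 0.0417 0 -0.5;0.0152 0.0491 0 -0.6;0.0213 0.057 0 -0.715;0.0213 0.057 0 -0.715' >/dev/null; python3 ft.py; for i in 1 2 3 4 5; do python3 -m pendant '0 0 0.002 0;0 0 0.002 0' >/dev/null; python3 ft.py; done
```

```text
t 63.0 F tool [-2.9  1.   6.9] M tool [-0.52 -0.48  0.2 ] theta -0.465 z 0.0683 w 0.0132
t 63.2 F tool [-2.7  2.9  6.5] M tool [-0.53 -0.56  0.2 ] theta -0.46 z 0.0666 w 0.0135
t 63.4 F tool [-3.6  1.5  6.8] M tool [-0.36 -0.58  0.14] theta -0.461 z 0.0653 w 0.0137
t 63.5 F tool [-3.   1.7  5.5] M tool [-0.24 -0.6  -0.02] theta -0.463 z 0.064 w 0.0135
t 63.7 F tool [-5.2  4.5 13.8] M tool [-0.85 -1.01 -0.04] theta -0.463 z 0.0609 w 0.0132
t 63.9 F tool [-4.5  2.1  4.2] M tool [-0.31 -0.76 -0.23] theta -0.463 z 0.0598 w 0.0136
```

```bash
python3 -m pendant '0 0 0.001 0;0 0 0.001 0' >/dev/null; python3 ft.py; for i in 1 2 3 4 5; do python3 -m pendant '0.0004 -0.0087 0 0.1;0.0004 -0.0087 0 0.1;0.0004 -0.0087 0 0.1' >/dev/null; python3 ft.py; done
```

```text
t 64.0 F tool [-3.2  0.3 -1.2] M tool [ 0.05 -0.68 -0.37] theta -0.463 z 0.0596 w 0.0137
t 64.3 F tool [-2.7  2.9  0.4] M tool [-0.46 -0.57 -0.76] theta -0.365 z 0.0597 w 0.0135
t 64.5 F tool [-0.6 -0.2 -4.8] M tool [-0.09 -0.02  0.31] theta -0.262 z 0.0595 w 0.0133
t 64.8 F tool [ 0.5  1.3 -4. ] M tool [-0.28  0.3   0.14] theta -0.164 z 0.0594 w 0.0134
t 65.0 F tool [ 4.1  4.3 -4.7] M tool [-0.63  0.7  -0.13] theta -0.066 z 0.0594 w 0.0135
t 65.3 F tool [ 4.2  6.1 -2.1] M tool [-1.03  0.76 -0.6 ] theta 0.032 z 0.0595 w 0.0133
```

```bash
python3 -m pendant '0 0 0.001 0;0 0 0.002 0' >/dev/null; python3 ft.py; for i in 1 2 3 4 5 6; do python3 -m pendant '0.0001 -0.0044 0 0.05;0.0001 -0.0044 0 0.05' >/dev/null; python3 ft.py; done
```

```text
t 65.5 F tool [  2.1   2.2 -17.9] M tool [-0.02  0.62 -0.84] theta 0.031 z 0.059 w 0.0135
t 65.6 F tool [  1.2  -1.3 -17.3] M tool [0.29 0.59 0.17] theta 0.084 z 0.0589 w 0.0136
t 65.8 F tool [  1.4  -0.9 -14.9] M tool [0.31 0.6  0.13] theta 0.136 z 0.0591 w 0.0137
t 66.0 F tool [  2.5   1.1 -12.9] M tool [ 0.11  0.63 -0.02] theta 0.186 z 0.0591 w 0.0136
t 66.1 F tool [  1.3   0.4 -12.8] M tool [0.1  0.61 0.  ] theta 0.236 z 0.0591 w 0.0138
t 66.3 F tool [  2.    1.2 -12.3] M tool [ 0.03  0.58 -0.08] theta 0.286 z 0.0591 w 0.0135
t 66.5 F tool [  2.7   2.4 -11.9] M tool [-0.19  0.54 -0.3 ] theta 0.335 z 0.0591 w 0.0134
```

The moment builds and drops about every 0.39 rad at fixed angles (θ ≈ -0.3 and +0.05). So the lever is now jumping its serrations against the hard stop, and the implied screw angle mod 0.393 is about 0.24, which fits 2.2. I'll release, back off and check where the lever rests.

```bash
python3 -m pendant '0 0 0 0;0 0 0 0;0 0 0 0;0 0 0 0' 0.045 >/dev/null; python3 ft.py; python3 -m pendant '0 0 -0.03 0;0 0 -0.06 0;0 0 -0.1 0;-0.04 0 -0.12 0;-0.08 0 -0.12 0;-0.12 0 -0.12 0;-0.16 0 -0.12 0;-0.16 0 -0.12 0;-0.16 0 -0.12 0' >/dev/null; python3 lev.py; python3 go.py j -.12 .02 .06 1.3;python3 - <<'E'
from h import *
a=optics.get_image("scene")[130:220,200:320];b=optics.get_image("top")[160:230,195:300]
f=lambda i:cv2.resize(cv2.convertScaleAbs(i,alpha=1.5),(400,int(400*i.shape[0]/i.shape[1])),interpolation=cv2.INTER_CUBIC)
a,b=f(a),f(b); cv2.imwrite("pics/fin.png",np.hstack([a,cv2.copyMakeBorder(b,0,a.shape[0]-b.shape[0],0,0,cv2.BORDER_CONSTANT)]))
E
```

```text
t 66.8 F tool [-0.2 -0.2  0.1] M tool [0.02 0.   0.03] theta 0.337 z 0.0553 w 0.0453
top 0.79 extent [-0.135  -0.0217] [-0.0215  0.0275] slope angle 0.277 armcentroid [-0.103   0.0172]
scene 0.87 extent [-0.139  -0.0363] [-0.0163  0.0378] slope angle 0.546 armcentroid [-0.1089  0.014 ]
d [0.161  0.0116 0.1161] turn -0.065 rows 5 tcp [ 0.4492 -0.1556  0.1761] t 67.8
```

View pics/fin.png

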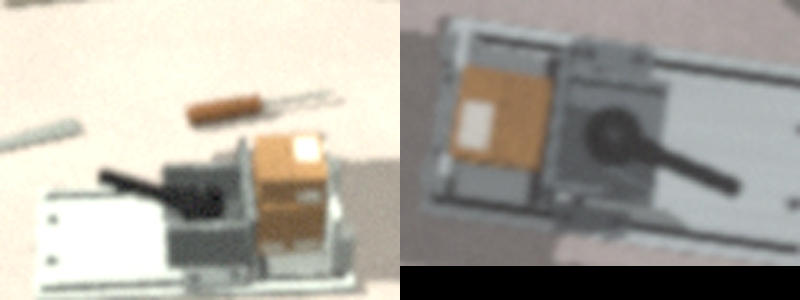

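The lever rests at θ ≈ 0.26 and the stack is snug. To tell a screw at 2.2 from one a full notch short (1.81), I'll regrip, turn back a little and retighten while reading the torque profile.

```bash
python3 go.py j -.1206 .0224 .058 1.311; python3 -m pendant '0.04 0.013 0 -0.076;0.08 0.013 0 -0.076;0.12 0.013 0.03 -0.076;0.16 0.013 0.06 -0.076;0.16 0.013 0.06 -0.076;0.16 0.013 0.06 -0.076;0.16 0.013 0.06 -0.076' 0.04 60 >/dev/null;  python3 go.py j -.1206 .0224 .058 1.311
```

```text
d [0.1594 0.0094 0.1183] turn -0.075 rows 5 tcp [ 0.4494 -0.1555  0.1763] t 67.8
d [ 0.0003 -0.0031  0.0578] turn 0.002 rows 2 tcp [ 0.5333 -0.0193  0.1158] t 68.4
```

```bash
python3 -m pendant '0 -0.003 0.02 0;0 -0.003 0.04 0;0 -0.003 0.053 0;0 -0.003 0.058 0;0 -0.003 0.058 0;0 -0.003 0.058 0' >/dev/null; python3 ft.py; python3 -m pendant '0 0 0 0;0 0 0 0;0 0 0 0;0 0 0 0' 0 80 >/dev/null; python3 ft.py; for i in 1 2 3 4 5 6; do python3 -m pendant '0.0004 0.0087 0 -0.1;0.0004 0.0087 0 -0.1' >/dev/null; python3 ft.py; done
```

```text
t 68.9 F tool [-1.5  0.6  0.5] M tool [-0.05  0.03 -0.02] theta 0.262 z 0.0597 w 0.0398
t 69.3 F tool [-1.3 -2.4 -5. ] M tool [ 0.41 -0.21 -0.16] theta 0.261 z 0.0601 w 0.0134
t 69.4 F tool [-1.5 -3.2 -9.8] M tool [ 0.73 -0.16 -0.17] theta 0.159 z 0.0599 w 0.0137
t 69.6 F tool [-0.4 -3.  -9.9] M tool [ 0.68  0.02 -0.15] theta 0.059 z 0.0599 w 0.0135
t 69.8 F tool [  0.   -3.6 -10. ] M tool [ 0.76  0.16 -0.18] theta -0.041 z 0.0599 w 0.0137
t 69.9 F tool [-0.  -4.  -9.8] M tool [ 0.74  0.22 -0.14] theta -0.141 z 0.0599 w 0.0135
t 70.1 F tool [ 1.6 -3.9 -9.2] M tool [ 0.74  0.29 -0.21] theta -0.241 z 0.0598 w 0.0137
t 70.3 F tool [ 1.3 -4.  -9.6] M tool [ 0.73  0.43 -0.18] theta -0.341 z 0.0599 w 0.0136
```

```bash
for i in 1 2 3 4 5 6; do python3 -m pendant '0.0004 -0.0087 0 0.1;0.0004 -0.0087 0 0.1' >/dev/null; python3 ft.py; done; for i in 1 2 3 4; do python3 -m pendant '0.0001 -0.0044 0 0.05;0.0001 -0.0044 0 0.05' >/dev/null; python3 ft.py; done
```

```text
t 70.4 F tool [ 1.9 -1.6 -4.8] M tool [ 0.42  0.35 -0.18] theta -0.234 z 0.06 w 0.0133
t 70.6 F tool [ 0.8 -1.  -4.3] M tool [ 0.36  0.24 -0.2 ] theta -0.134 z 0.0601 w 0.014
t 70.8 F tool [ 0.5 -0.4 -3.6] M tool [ 0.32  0.21 -0.28] theta -0.034 z 0.0601 w 0.0137
t 70.9 F tool [ 0.  -1.6 -3.5] M tool [ 0.32  0.04 -0.19] theta 0.066 z 0.0601 w 0.014
t 71.1 F tool [-0.5  0.7 -3.3] M tool [ 0.35 -0.   -0.21] theta 0.166 z 0.0601 w 0.0133
t 71.3 F tool [-0.  -0.9 -4.3] M tool [ 0.38 -0.13 -0.24] theta 0.266 z 0.0601 w 0.0136
t 71.4 F tool [-0.1 -1.  -5.6] M tool [ 0.31 -0.21 -0.24] theta 0.314 z 0.0601 w 0.0142
t 71.6 F tool [-1.9 -1.2 -4.8] M tool [ 0.16 -0.22 -0.45] theta 0.363 z 0.0601 w 0.0135
t 71.8 F tool [-2.5  2.5 -5.1] M tool [-0.23 -0.37 -0.64] theta 0.412 z 0.0601 w 0.0136
t 71.9 F tool [-2.   3.8 -4.7] M tool [-0.51 -0.5  -0.95] theta 0.46 z 0.0601 w 0.0137
```

Turning back met only constant light friction. Retightening ran free up to θ ≈ 0.3 and then met a stiff wall, which is the hard stop at 2.2. I'll release, clear the scene and do a final check.

```bash
python3 -m pendant '0 0 0 0;0 0 0 0;0 0 0 0;0 0 0 0' 0.04 >/dev/null; python3 -m pendant '0 0 -0.03 0;0 0 -0.06 0;0 0 -0.1 0;-0.04 0 -0.12 0;-0.08 0 -0.12 0;-0.12 0 -0.12 0;-0.16 0 -0.12 0;-0.16 0 -0.12 0;-0.16 0 -0.12 0;-0.16 0 -0.12 0' ; python3 lev.py
python3 - <<'E'
from h import *
J=(.5693,.0985,1.432)
a=optics.get_image("scene")[130:220,200:320];b=optics.get_image("top")[160:230,195:300]
f=lambda i:cv2.resize(cv2.convertScaleAbs(i,alpha=1.5),(400,int(400*i.shape[0]/i.shape[1])),interpolation=cv2.INTER_CUBIC)
a,b=f(a),f(b); cv2.imwrite("pics/fin2.png",np.hstack([a,cv2.copyMakeBorder(b,0,a.shape[0]-b.shape[0],0,0,cv2.BORDER_CONSTANT)]))
E
```

```text
clock: 73.1
tcp_pos: [0.4245, -0.1429, 0.178]
tool_rot: [-2.778, -1.463, 0.001]
wrist_force: [0.2, -0.6, 0.4]
grip_width: 0.0401
grip_force: 0.0
top 0.88 extent [-0.1383 -0.0217] [-0.0171  0.0324] slope angle 0.273 armcentroid [-0.1094  0.0189]
scene 0.67 extent [-0.2948 -0.2402] [-0.2232 -0.1199] slope angle 1.426 armcentroid [-0.2612 -0.1792]
```

View pics/fin2.png

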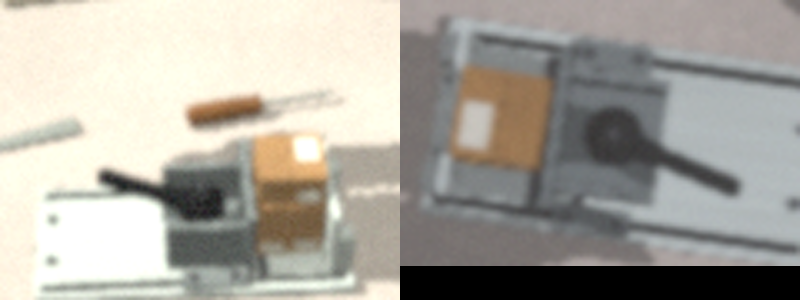

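The stack sits square and snug, and the lever is back at rest at θ ≈ 0.26, the same notch as before. I'm handing in.

```bash
python3 -c "
from plant import sign_off
print(sign_off())"
```

```text
the job is handed in; nothing more can be done
None
```

I handed the job in at about 73 s: all six cartons are cross-stacked and snug, and the lever is seated and, judging by torque and rest angle (the screw itself can't be read), tight at its hard stop; no verdict came back.

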